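# Drive a taper arbor home in a rotary table

### The arm

A 6-joint arm with a two-finger parallel gripper is mounted at the origin on the work surface. World frame = base frame: x ahead of the robot, y to its left, z up, the work surface at z = 0. Lengths are in mm, angles in rad, forces in N, time in s.
With the tool pointing down it reaches from about 300 to 775 mm from the base axis. Payload 14.6 kg.
Tool frame: the origin (TCP) lies between the finger pads; the fingertips stand 22 mm ahead of it and the grasp point (between the pads) lies 3 mm ahead of it (finger_overhang is the distance from the TCP to the fingertips, in mm); z points along the fingers, y is the direction in which the jaws open and shut (so a half turn about z gives the same grasp; the last joint's range is limited). The gripper opens to 94 mm and grips with 3 to 60 N. Pads are 16 mm wide; open, the fingers measure 119 mm over their backs; the gripper's body (75 mm by 177 mm) begins 78 mm behind the grasp point.
Start: joints at [-1.285, 0.3, 1.521, -0, 1.321, -0.067], TCP at [190.032, -516.117, 227.446] pointing down, gripper open.
Joint ranges: [-3.03, 3.03], [-0.79, 2.21], [0.23, 2.52], [-1.04, 4.18], [0, 3.07], [-2.55, 2.55]. Speed limits (rad/s): [2.22, 2.22, 2.57, 3.14, 3.14, 3.14].

### API

Orientations are given as [roll, pitch, yaw] about the fixed x, y, z axes, in that order (R = Rz(yaw) Ry(pitch) Rx(roll)).
In Python, from cell import * gives the robot as it stands.
- The arm moves only by the tool jog_arm, never from a script. Its argument "increments" is a list of rows, each a list of 7 numbers: the shift along the tool's x, y, z in cm, then the turn, a rotation vector about the tool's x, y, z in degrees, then the finger opening in cm, from 0 to 9.4. In form: [[x, y, z, wx, wy, wz, grip], ...]. A call has 1 to 20 rows; each row shifts and turns the commanded pose from where the row before left it, along the tool's axes as they then stand; what a row does not reach is not made up. A row lasts 1/8 s, in which the tool goes at most 62.5 mm and 10.7 degrees, less where a joint would pass 70% of its speed; a pose out of reach is approached as far as the arm can. A call is refused whole if a number of a shift passes 6.25 or a number of a turn 10.7, either way. A call with a gripper value outside its range is refused whole. The fingers move at their own pace and stop on an object; "squeeze" is the grip in N (left out, the last holds). Time passes only in rows, so rows that do not move let the fingers close. It gives the time, the measured TCP pose, the force and the opening at its end, in the units of the state.
- read_state(): the state, without advancing time (a new reading comes with each control period).
- camera(name): name is "side" or "top" or "wrist"; returns a dict with "image" (400x640x3 uint8, red, green, blue), "K" (3x3 intrinsics, pixels), "rvec" (rotation vector, rad) and "tvec" (3), from world to camera coordinates, as OpenCV has them. Camera axes: x right, y down, z forward; pixel columns grow to the right and rows downward; lengths in mm; the calibration is good to about 2 mm. A picture is of the moment at which its call begins. There is no depth.
- sign_off(): hands the job in, once; it reports no verdict.
Trained networks look in a picture, given as the dict that the camera call returned (one of the last four; its "shot" number tells which), for a name from the list of things; names that differ only in an ending like _2 or _b are one class to them, and where a whole thing is asked for, a point or a joint stands for the part that bears it (a point fixed in the world has none). Each returns a list of dicts, best first, with "conf" (0 to 1); they miss things now and then, are a little off and sometimes report something else, mostly with a low value. They report only what shows in the picture. A call takes as long as a camera call.
- recognise(picture, name): "centre" ([x, y, z] in mm, in the coordinates of the camera as it stood for that picture, good to about 4 mm: the middle of the surface that is visible of it).
- regions_of(picture, name): "mask" (400x640 bool, what is visible of it).
The state is a dict: "clock": time; "joints": joint angles; "qd": joint speeds; "effort": joint torques, N m; "eef_pos": TCP position; "eef_rot": TCP orientation; "wrist_force": force on the tool from outside, world axes, zero at the start; "moment": the same for the moment, N m; "finger_gap": finger opening in mm.
Only numpy, scipy, OpenCV 4.12 (cv2) and the standard library are available. Lean on these libraries where they do the work, as an engineer would, in place of code of your own. Each camera call takes 0.05 s, during which the arm holds its last target.

### The job

Take the plain flat-topped arbor out of the wooden rack and set its tapered shank in the centre bore of the rotary table, without forcing it, and let go. Then pick up the mallet and tap the arbor on its flat end, at least two separate blows with the mallet lifted clear between them, until it is driven fully home and goes down no further. Finally put the mallet back down on the bench; leave the other taper tools, the ring and the screwdriver where they are.

Things in the scene. Friction and masses are not known exactly. Their poses are not given: they have to be found in the camera images.
- arbor: Blank-end taper arbor, plain steel, 0.56 kg, upright in the rack, told from its two neighbours there by its plain cylindrical flat-topped head (36 mm diameter, 46 mm high). Origin: centre of the head's underside, the shoulder, which rests on the rack's top; z axis up along the arbor. The tapered shank hangs below the shoulder. Its yaw does not matter.
- arbor_tip (a point): Centre of the lower end of the arbor's shank, 84 mm below the shoulder. The shank tapers from 24 mm diameter under the shoulder to 20 mm near this end; the last 2.5 mm are chamfered to 17 mm.
- arbor_top (a point): Centre of the arbor's flat top, 46 mm above its shoulder: where the mallet strikes.
- rotary: Rotary table, fixed on the bench: round steel platter of 200 mm diameter with four tee slots, top face 105 mm above the bench, on a dark cast base (foot 216 mm diameter, ears to 126 mm from the centre along its +y and -y). Worm housing and handwheel with crank stick out along its +x to 215 mm from the centre, below 70 mm high. Origin: centre of its underside, z up.
- bore (a point): Centre of the mouth (25 mm) of the tapered bore in the platter's top face; z up. Lowered in gently, the arbor stops with its shoulder 7 to 8 mm above the face, where the taper grips it; a push of 10 N does not move it, one of 20 N or a drop of over 10 mm starts to drive it. A mallet blow at 0.1 to 0.25 m/s drives it 1 to 6 mm down, and it stays there. Fully home, its shoulder is 2 mm above the face.
- mallet: Soft-faced mallet, 0.45 kg, 198 mm long, standing on the bench on one face of its head, handle level along its -x. Head: upright cylinder 72 mm tall, white faces 56 mm across, dark steel body 49 mm. Origin: middle of the head, 36 mm above the bench as it stands; z up, through both faces. It balances about 15 mm from the origin towards the handle.
- mallet_handle (a point): Point on the middle of the mallet's black handle, 75 mm from the head's middle and at the same height. The handle is 24 mm wide, 32 mm high and runs level from 50 to 170 mm from the head's middle; a neck 20 mm wide, 24 mm high joins it to the head. A blow tends to turn the mallet in a loose grip; grip it firmly.
- rack: Wooden rack, fixed, 250 mm (its x) by 80 mm (its y), 95 mm high, with three 27 mm holes at x = -80, 0 and 80 mm on its centre line; one taper tool hangs in each. Origin: centre of its underside.
- centre: Bystander in the rack: lathe centre, 42 mm body with a conical point on top, 70 mm high above its shoulder (the origin).
- chuck: Bystander in the rack: drill chuck, 50 mm diameter, knurled, nose tapering at the top, 66 mm high above its shoulder (the origin).
- ring: Bystander: steel ring blank lying flat, 90 mm outside, 38 mm bore, 22 mm high. Origin: centre of its underside.
- screwdriver: Bystander: screwdriver with a red handle, 170 mm long, lying on the bench along its x.

How it is judged:
By the outcome, as a careful person would: the job done as asked, in the order asked, and still so for the second after the job is handed in, with the robot touching nothing.
It also fails if it takes over 58 s, if anything falls off the work surface, if the arm or the gripper's body presses on something with over 40 N, if the wrist force passes 120 N, or if a joint passes its speed limit or range.

## Working session

There is one attempt and no reset: what is moved stays moved. The work goes in short steps, Python scripts to look and compute and a tool call to move; the robot and the scene stay as the last step left them, time stands still between calls to the robot, and variables do not carry over. Pictures are saved under pics/ and viewed, and the job is handed in when it is done.

Besides the shell and the picture viewer there is one more tool, called after "Request:" by a JSON object that holds its "name" and its "arguments", one argument or row to a line. jog_arm: Moves the arm, as the interface text tells. Its arguments: {"type":"object","properties":{"increments":{"type":"array"},"squeeze":{"type":"number"}},"required":["increments"]}

```bash
mkdir -p pics; ls
python3 - <<'E'
from cell import *
import cv2, numpy as np
print(read_state())
for n in ["top","side"]:
    c=camera(n); cv2.imwrite(f"pics/{n}0.png",c["image"][:,:,::-1])
    R=cv2.Rodrigues(np.array(c["rvec"],float))[0]; t=np.array(c["tvec"],float).ravel()
    print(n,c["shot"],"campos",(-R.T@t).round())
    for o in ["arbor","arbor_top","rotary","bore","mallet","mallet_handle","rack","centre","chuck","ring","screwdriver"]:
        try:
            r=recognise(c,o)
            print(o,[( (R.T@(np.array(d["centre"])-t)).round(1).tolist(),round(d["conf"],2)) for d in r[:2]])
        except Exception as e: print(o,e)
E
```

```text
pics
{'clock': 0.0, 'joints': array([-1.28459276e+00,  3.00478681e-01,  1.52159289e+00, -3.38537339e-05,
        1.32070738e+00, -6.65758088e-02]), 'qd': array([ 6.60387297e-05, -4.81622798e-04,  5.72146382e-04, -4.28276256e-04,
        6.33617374e-04, -1.76181999e-05]), 'effort': array([ 2.66431867e-03, -5.31801867e+01, -3.52738202e+01,  7.09397555e-02,
        2.43992714e-02, -8.99324527e-05]), 'eef_pos': array([ 189.96185189, -515.89273966,  226.87716341]), 'eef_rot': array([-3.14040680e+00, -4.62029060e-05,  3.52787744e-01]), 'wrist_force': array([-0.35756433, -0.37709092,  0.35742902]), 'moment': array([-0.02132049,  0.03385966, -0.00135791]), 'finger_gap': 94.06446041000308}
top 1 campos [ 310.  -38. 1219.]
arbor [([499.0, 274.0, 140.6], 0.47)]
arbor_top [([503.4, 273.4, 145.8], 0.49)]
rotary [([620.8, -84.6, 103.3], 0.84)]
bore [([615.1, -84.3, 103.2], 0.65)]
mallet [([472.5, -270.4, 53.7], 0.94)]
mallet_handle [([470.4, -269.0, 47.1], 0.81), ([579.3, 282.7, 150.1], 0.69)]
rack []
centre [([421.2, 262.3, 139.3], 0.67), ([504.4, 272.6, 145.3], 0.41)]
chuck [([579.3, 281.0, 150.4], 0.78)]
ring [([414.2, 4.2, 20.7], 0.74)]
screwdriver [([706.7, -349.8, 22.1], 0.78)]
side 2 campos [363. 852. 739.]
arbor [([500.7, 283.0, 132.8], 0.74)]
arbor_top [([497.5, 284.4, 130.9], 0.87), ([417.0, 21.8, 20.9], 0.63)]
rotary [([620.5, -29.9, 87.4], 0.65), ([707.5, -339.6, 19.3], 0.65)]
bore [([622.8, -34.6, 85.1], 0.79)]
mallet [([620.4, -32.6, 83.9], 0.74), ([471.7, -262.9, 49.3], 0.61)]
mallet_handle [([473.9, -259.7, 49.6], 0.71)]
rack [([494.3, 303.0, 80.8], 0.95)]
centre [([424.8, 277.3, 130.9], 0.63)]
chuck [([573.3, 295.0, 140.7], 0.86), ([501.6, 287.6, 132.7], 0.68)]
ring [([415.9, 18.6, 20.1], 0.71)]
screwdriver [([705.9, -338.7, 21.6], 0.79)]
```

View pics/top0.png

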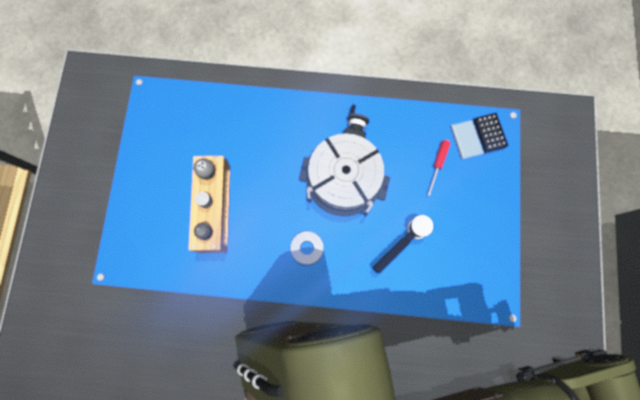

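View pics/side0.png

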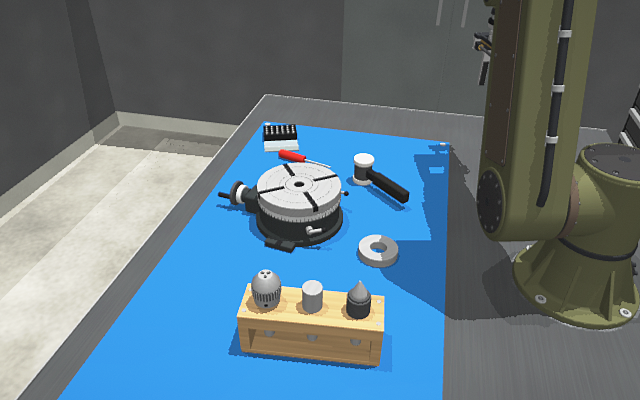

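The top view shows the arbor at px (204,199) with the chuck above it and the centre below it, the bore at (346,170), the mallet head at (422,226) and its handle end at (377,268). The side view agrees: the arbor is the middle tool, at (312,295). Next I'll refine these by pixel.

```bash
cat > h.py <<'E'
from cell import *
import cv2, numpy as np
def RT(c):
    return cv2.Rodrigues(np.array(c["rvec"],float))[0], np.array(c["tvec"],float).ravel()
def ray(c,uv,z):
    R,t=RT(c); o=-R.T@t; d=R.T@np.linalg.inv(np.array(c["K"]))@np.array([uv[0],uv[1],1.0])
    return (o+d*(z-o[2])/d[2])
def proj(c,P):
    return cv2.projectPoints(np.array(P,float).reshape(-1,3),np.array(c["rvec"],float),np.array(c["tvec"],float),np.array(c["K"],float),None)[0].reshape(-1,2)
def circ(P,r,n=60):
    a=np.linspace(0,2*np.pi,n); return np.c_[P[0]+r*np.cos(a),P[1]+r*np.sin(a),np.full(n,P[2])]
def overlay(c,lst,box,name,s=4):
    u0,v0,u1,v1=box
    im=cv2.resize(c["image"][v0:v1,u0:u1,::-1],None,fx=s,fy=s,interpolation=cv2.INTER_CUBIC)
    for P,col in lst:
        q=((proj(c,P)-[u0,v0]+.5)*s).astype(int)
        cv2.polylines(im,[q.reshape(-1,1,2)],False,col,1)
    cv2.imwrite("pics/"+name,im)
E
python3 - <<'E'
from h import *
for n in ["top","side"]:
    c=camera(n); im=c["image"]
    for o in ["arbor","rotary","bore","mallet","mallet_handle","rack"]:
        r=regions_of(c,o)
        for d in r[:2]:
            m=d["mask"]; v,u=np.nonzero(m)
            cen=(u.mean(),v.mean()); 
            z={"arbor":141,"rotary":105,"bore":105,"mallet":72,"mallet_handle":52,"rack":95}[o]
            e=cv2.minAreaRect(np.c_[u,v].astype(np.float32))
            print(n,o,round(d["conf"],2),m.sum(),np.round(cen,1),"box",u.min(),u.max(),v.min(),v.max(),ray(c,cen,z).round(1))
    if n=="top":
        # bore: dark centroid
        g=im.mean(2)[160:182,336:358]; print(g[::2,::2].astype(int))
        print(im.mean(2)[188:212,192:218][::2,::2].astype(int))
        overlay(c,[],(180,140,440,280),"topc.png",3)
E
```

```text
top arbor 0.58 5946 [345.9 171.4] box 299 389 105 216 [609.  -78.8 141. ]
top arbor 0.46 199 [203.6 200. ] box 195 212 193 207 [500.6 271.1 141. ]
top rotary 0.76 5924 [345.8 171.5] box 299 389 105 216 [618.7 -79.9 105. ]
top bore 0.65 6016 [345.4 171.5] box 299 388 106 216 [618.6 -78.7 105. ]
top mallet_handle 0.58 914 [406.2 240.3] box 374 432 216 272 [ 460.  -257.5   52. ]
top rack 0.92 2821 [211.9 208.6] box 189 230 155 253 [488.2 259.2  95. ]
[[227 215 227 233 234 233 233 230 228 216 215]
 [217 227 233 234 234 234 236 235 232 222 205]
 [226 235 234 232 221 213 228 235 234 233 221]
 [234 234 231 190 113  88 132 211 235 234 228]
 [233 233 229 131  53  55  60 160 234 234 232]
 [233 236 229 127  55  55  58 152 230 235 231]
 [234 237 231 182 100  76 115 203 234 236 229]
 [228 235 234 231 207 188 215 234 234 233 223]
 [223 231 236 237 235 235 235 235 233 228 213]
 [227 220 232 234 235 235 236 232 226 213 225]
 [237 232 223 222 223 227 223 222 211 187 213]]
[[213 214 218 214 208 211 212 212 206 206 209 206 209]
 [217 215 218 213 206 213 209 208 202 206 209 205 211]
 [219 214 219 217 22
[... 367 characters left out ...]
214 217 215 193 167 137 110  97 110 149 201 209 213]
 [215 218 216 202 190 182 162 148 162 194 208 209 213]
 [217 218 215 206 200 194 195 184 190 206 209 208 212]]
side arbor 0.92 636 [311.5 298.8] box 302 321 280 340 [497.5 303.4 141. ]
side rotary 0.82 7174 [292.8 204.3] box 218 347 162 252 [613.9   5.3 105. ]
side bore 0.65 7066 [293.1 204.3] box 219 347 163 251 [613.    5.4 105. ]
side mallet 0.75 1202 [375.8 177.6] box 352 408 153 202 [ 453.2 -202.    72. ]
side mallet 0.59 782 [357.9 304.1] box 346 370 282 345 [427.7 232.9  72. ]
side mallet_handle 0.6 1079 [376.8 177.9] box 353 408 153 202 [ 453.2 -232.7   52. ]
side rack 0.97 8217 [311.3 327.9] box 237 383 283 365 [492.5 324.8  95. ]
```

View pics/topc.png

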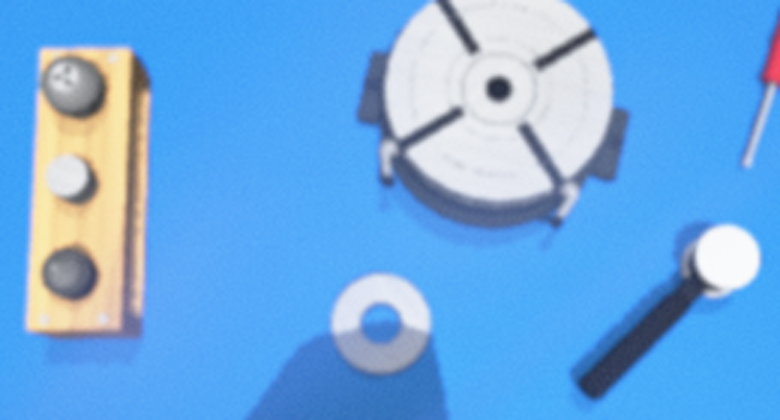

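Run:
```python
from h import *
c=camera("top"); g=c["image"].astype(float).mean(2)
def cen(w,u0,v0):
    v,u=np.mgrid[:w.shape[0],:w.shape[1]]; return np.array([(u*w).sum()/w.sum()+u0,(v*w).sum()/w.sum()+v0])
w=np.clip(225-g[163:178,339:354],0,None); b=cen(w,339,163); B=ray(c,b,105)
w=(g[212:245,405:440]>215)*1.0; m=cen(w,405,212); M=ray(c,m,72); print(w.sum())
w=(g[188:212,192:214]>223)*1.0; a=cen(w,192,188); A=ray(c,a,141)
H=ray(c,(377.5,268.5),36)
print(b,B,m,M,a,A,H)
overlay(c,[(circ(B,12.5),(0,0,255)),(circ(B,100),(0,0,255)),(circ(A,18),(0,0,255)),(circ(M,28),(0,0,255))],(180,110,440,280),"topo.png",3)
s=camera("side")
overlay(s,[(circ(B,12.5),(0,0,255)),(circ(B,100),(0,0,255)),(circ(A,18),(0,0,255)),(circ(M,28),(0,0,255))],(230,140,430,330),"sideo.png",4)
# dir of handle
print(np.degrees(np.arctan2(*(M-H)[[1,0]])))
# wrist camera
W=camera("wrist"); R,t=RT(W); print("wristcam",(-R.T@t).round(1), R[2].round(3),R[0].round(3))
```

```text
349.0
[345.77463324 169.17920149] [624.99398989 -79.22589243 105.        ] [422.24641834 225.22922636] [ 501.09552501 -293.63516597   72.        ] [200.93023256 197.72868217] [505.74226731 278.66559991 141.        ] [ 379.4758912  -188.58092348   36.        ]
-40.8202385690198
wristcam [ 261.9 -489.2  384.2] [-0.247 -0.092 -0.965] [ 0.346 -0.938  0.001]
```

View pics/topo.png

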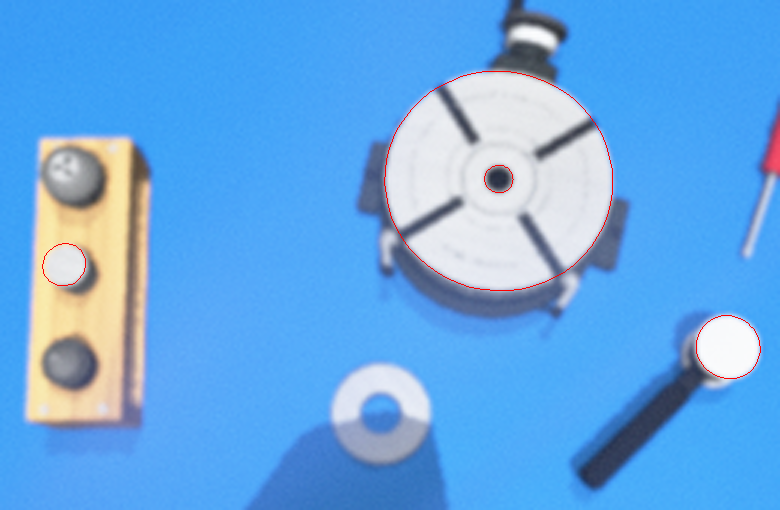

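View pics/sideo.png

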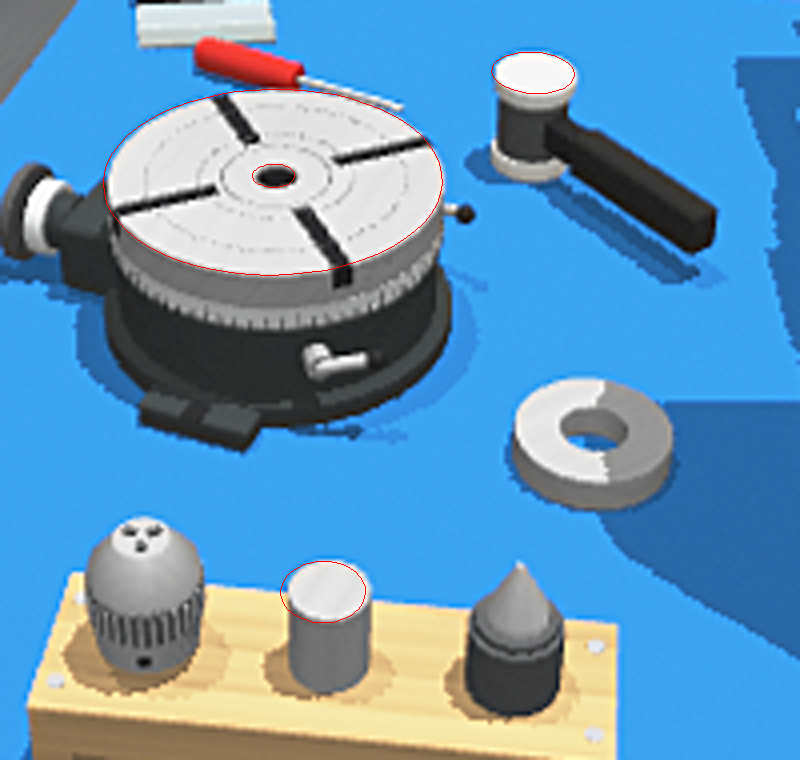

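The bore overlay fits in both views, so the bore is at about (625,-79). The arbor circle sits a little off because rack wood got into the threshold. I'll fit the arbor and the rack yaw better and then plan the first move.

```bash
cat >> h.py <<'E'
def plan(x,y,z,yaw,s=None):
    "tool-frame delta cm and deg from present pose to target (tool down)"
    s=s or read_state(); p=np.array(s["eef_pos"]); y0=s["eef_rot"][2]
    d=np.array([x,y,z])-p; c,sn=np.cos(y0),np.sin(y0)
    # before turning (current tool axes)
    print("now",p.round(1),np.degrees(s["eef_rot"]).round(2)," tool d cm",np.round([ (d[0]*c+d[1]*sn)/10,(d[0]*sn-d[1]*c)/10,-d[2]/10],3),"wz deg",round(-np.degrees(yaw-y0),2),"clock",s["clock"])
E
python3 - <<'E'
from h import *
c=camera("top"); s=camera("side")
pts=np.array([(40,138),(130,138),(122,422),(27,420)])/3+[180,110]-.5
Q=np.array([ray(c,p,95) for p in pts]); print(Q.round(0).tolist())
from scipy.optimize import least_squares
ua=(np.array([69,264])/3+[180,110]); us=np.array([330,591])/4+[230,140]
f=lambda x: np.r_[proj(c,[x[0],x[1],141])[0]-ua,proj(s,[x[0],x[1],141])[0]-us]
r=least_squares(f,[503,275]); print(r.x,r.fun)
e=(Q[0]+Q[1]-Q[2]-Q[3]); yaw=np.arctan2(e[1],e[0]); print("rack",Q.mean(0),np.degrees(yaw))
A=[*r.x,141]
overlay(c,[(circ(A,18),(0,0,255))],(180,140,240,260),"a1.png",5)
overlay(s,[(circ(A,18),(0,0,255)),(circ([A[0],A[1],95],18),(0,0,255))],(270,260,370,340),"a2.png",6)
plan(A[0],A[1],230,yaw)
E
```

```text
[[626.0, 331.0, 95.0], [634.0, 251.0, 95.0], [383.0, 222.0, 95.0], [377.0, 303.0, 95.0]]
[503.28137246 276.06485244] [-1.19700762  0.77927469 -0.44121831 -1.21730092]
rack [505.22944218 277.04275037  95.        ] 6.5475866170926915
now [ 190.  -516.1  227.4] [-180.     -0.     20.21]  tool d cm [ 56.766 -63.515  -0.257] wz deg 13.67 clock 2.15
```

View pics/a2.png

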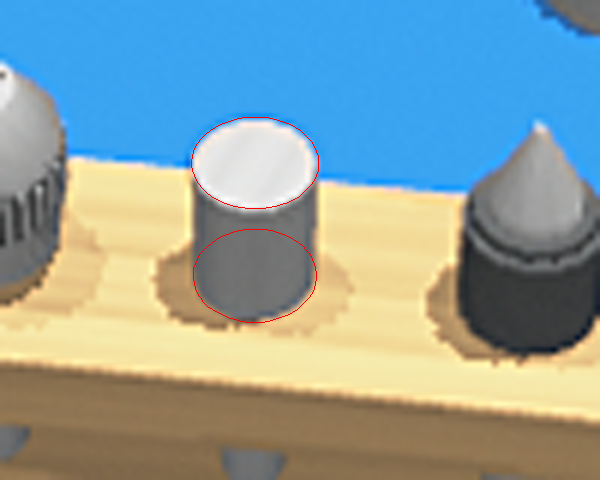

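View pics/a1.png

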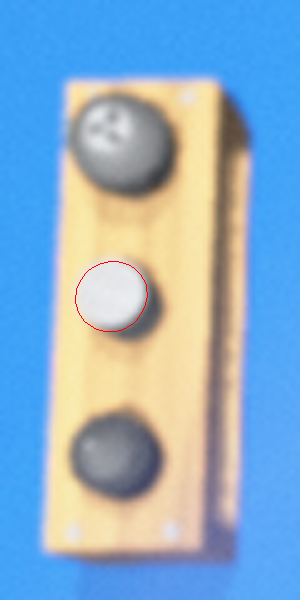

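Request:
{"name": "jog_arm", "arguments": {
  "increments": [
    [0,0,0,0,0,6.85,9.4],
    [0,0,0,0,0,6.85,9.4],
    [2.51,-4.69,0,0,0,0,9.4],
    [2.51,-4.69,0,0,0,0,9.4],
    [2.51,-4.69,0,0,0,0,9.4],
    [2.51,-4.69,0,0,0,0,9.4],
    [2.51,-4.69,0,0,0,0,9.4],
    [2.51,-4.69,0,0,0,0,9.4],
    [2.51,-4.69,0,0,0,0,9.4],
    [2.51,-4.69,0,0,0,0,9.4],
    [2.51,-4.69,0,0,0,0,9.4],
    [2.51,-4.69,0,0,0,0,9.4],
    [2.51,-4.69,0,0,0,0,9.4],
    [2.51,-4.69,0,0,0,0,9.4],
    [2.51,-4.69,0,0,0,0,9.4],
    [2.51,-4.69,0,0,0,0,9.4],
    [2.51,-4.69,0,0,0,0,9.4],
    [2.51,-4.69,0,0,0,0,9.4]
  ]
}}

```text
clock: 4.4
eef_pos: [504.3, 276.8, 227.5]
eef_rot: [-3.142, -0.0, 0.114]
wrist_force: [0.4, 0.1, 0.4]
finger_gap: 94.3
```

Run:
```python
from h import *
plan(503.3,275.5,230,np.radians(6.55))
c=camera("wrist"); A=[503.3,275.5,141]
overlay(c,[(circ(A,18),(0,0,255)),(circ([A[0],A[1],95],18),(0,255,0))],(0,0,640,400),"w1.png",1)
```

```text
now [504.3 276.8 227.5] [-1.80e+02 -2.00e-02  6.52e+00]  tool d cm [-0.118  0.118 -0.251] wz deg -0.03 clock 4.4
```

View pics/w1.png

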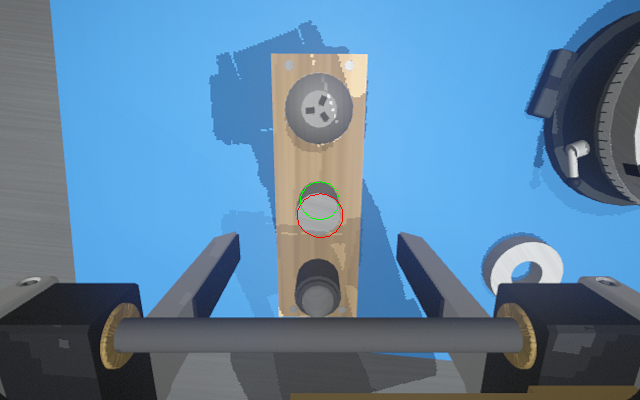

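The wrist view shows the arbor top at (320,215). The predicted circle lies on it, and it is centred between the jaws (tips at 239 and 398). I'll descend and grip.

Request:
{"name": "jog_arm", "arguments": {
  "increments": [
    [-0.12,0.12,3,0,0,0,9.4],
    [0,0,3,0,0,0,9.4],
    [0,0,2.5,0,0,0,9.4],
    [0,0,1.5,0,0,0,9.4],
    [0,0,0.3,0,0,0,6],
    [0,0,0,0,0,0,4],
    [0,0,0,0,0,0,3],
    [0,0,0,0,0,0,3],
    [0,0,0,0,0,0,3]
  ],
  "squeeze": 40
}}

```text
clock: 5.58
eef_pos: [502.9, 273.7, 124.7]
eef_rot: [-3.141, -0.0, 0.114]
wrist_force: [0.3, -0.5, 0.5]
finger_gap: 47.5
```

Request:
{"name": "jog_arm", "arguments": {
  "increments": [
    [0,0,0,0,0,0,3],
    [0,0,0,0,0,0,3],
    [0,0,0,0,0,0,3],
    [0,0,0,0,0,0,3]
  ]
}}

```text
clock: 6.08
eef_pos: [502.9, 274.5, 124.8]
eef_rot: [-3.14, -0.001, 0.114]
wrist_force: [-0.5, 6.4, 0.6]
finger_gap: 35.1
```

Request:
{"name": "jog_arm", "arguments": {
  "increments": [
    [0,0,-1,0,0,0,3],
    [0,0,-2,0,0,0,3],
    [0,0,-3,0,0,0,3],
    [0,0,-4,0,0,0,3],
    [0,0,-4,0,0,0,3],
    [0,0,-1,0,0,0,3]
  ]
}}

```text
clock: 6.82
eef_pos: [503.2, 273.8, 276.0]
eef_rot: [-3.141, -0.002, 0.114]
wrist_force: [-0.6, 0.4, -6.4]
finger_gap: 35.0
```

Run:
```python
from h import *
s=read_state();print(s["wrist_force"],s["finger_gap"])
plan(625,-79.3,275,s["eef_rot"][2])
c=camera("side")
p=s["eef_pos"]; sh=p[2]-28.0
A=[p[0],p[1],0]
L=[(circ([p[0],p[1],p[2]-28-84],8.5),(0,0,255)),(circ([p[0],p[1],p[2]-28+46],18),(0,0,255))]
overlay(c,L,(200,100,450,290),"s2.png",3)
```

```text
[-0.61928849  0.37202111 -6.43543945] 35.01204355149796
now [503.2 273.8 276. ] [-1.7996e+02 -1.4000e-01  6.5100e+00]  tool d cm [ 8.099 36.464  0.104] wz deg -0.0 clock 6.825
```

View pics/s2.png

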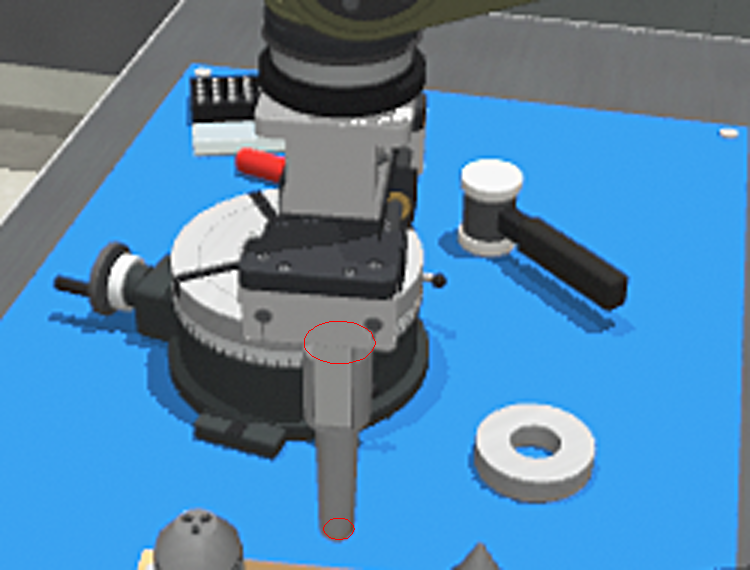

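Picture: the arbor is held upright, with its tip at (338,528), where predicted. Moving over the bore.

Request:
{"name": "jog_arm", "arguments": {
  "increments": [
    [0.5,2.28,0,0,0,0,3],
    [1.01,4.56,0,0,0,0,3],
    [1.01,4.56,0,0,0,0,3],
    [1.01,4.56,0,0,0,0,3],
    [1.01,4.56,0,0,0,0,3],
    [1.01,4.56,0,0,0,0,3],
    [1.01,4.56,0,0,0,0,3],
    [1.01,4.56,1,0,0,0,3],
    [0.53,2.26,2,0,0,0,3],
    [0,0,0.5,0,0,0,3],
    [0,0,0,0,0,0,3]
  ]
}}

```text
clock: 8.25
eef_pos: [624.3, -78.4, 238.1]
eef_rot: [-3.141, 0.002, 0.114]
wrist_force: [-0.3, -0.1, -5.1]
finger_gap: 35.6
```

Run:
```python
from h import *
s=read_state()
plan(625,-79.3,142.3,s["eef_rot"][2])
p=s["eef_pos"]; print(s["wrist_force"])
R=cv2.Rodrigues(np.zeros(3))[0]
B=[625,-79.3,105]
tip=[p[0],p[1],p[2]-29.8-84]
L=[(circ(tip,8.5),(0,0,255)),(circ(B,12.5),(0,255,0)),(circ(B,100),(0,255,0))]
c=camera("side"); overlay(c,L,(240,150,360,240),"s3.png",6)
c=camera("wrist"); overlay(c,L,(160,0,480,400),"w3.png",1.5)
```

```text
now [624.3 -78.4 238.1] [-1.7995e+02  1.2000e-01  6.5600e+00]  tool d cm [0.061 0.102 9.577] wz deg -0.0 clock 8.25
[-0.28770282 -0.10143421 -5.08133201]
```

View pics/s3.png

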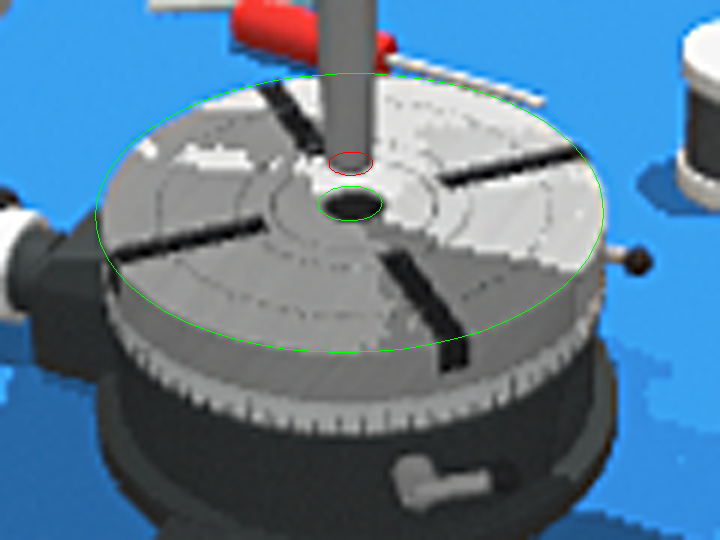

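View pics/w3.png

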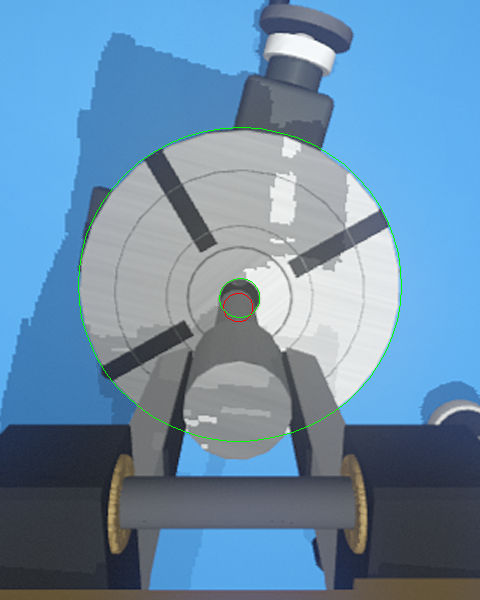

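Run:
```python
from h import *
s=read_state()
p=s["eef_pos"]
tip=[p[0],p[1],p[2]-29.8-84]
c=camera("wrist"); 
box=(280,160,360,240)
overlay(c,[],box,"w4a.png",5)
overlay(c,[(circ(tip,8.5),(0,0,255)),(circ([625,-79.3,105],12.5),(0,255,0))],box,"w4b.png",5)
a=cv2.imread("pics/w4a.png");b=cv2.imread("pics/w4b.png")
cv2.imwrite("pics/w4.png",np.hstack([np.clip(a*1.6,0,255).astype(np.uint8),b]))
```

```text
(no output)
```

View pics/w4.png

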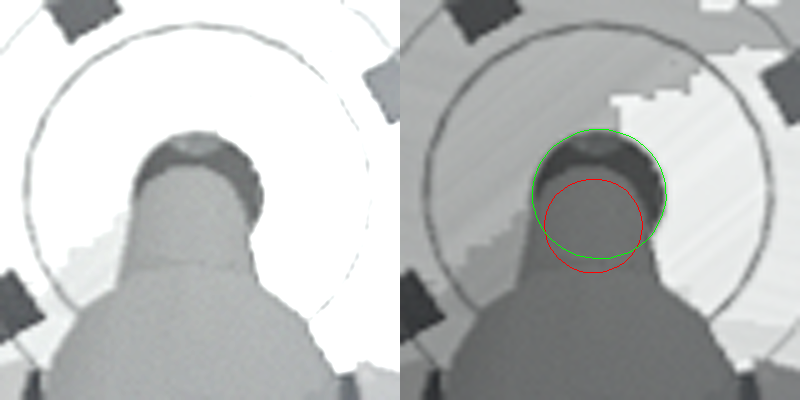

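The wrist zoom shows the bore centred near (319.7,199.3) and the shank tip slightly off it, about 1 mm in +y. I'll correct that and lower in stages while watching the force.

Request:
{"name": "jog_arm", "arguments": {
  "increments": [
    [-0.05,0.1,0,0,0,0,3],
    [0,0,1,0,0,0,3],
    [0,0,1.5,0,0,0,3],
    [0,0,1.5,0,0,0,3],
    [0,0,1,0,0,0,3],
    [0,0,0,0,0,0,3]
  ]
}}

```text
clock: 9.15
eef_pos: [624.0, -80.4, 188.4]
eef_rot: [-3.141, 0.002, 0.114]
wrist_force: [0.3, 0.3, -5.0]
finger_gap: 35.4
```

Request:
{"name": "jog_arm", "arguments": {
  "increments": [
    [0,0,0.7,0,0,0,3],
    [0,0,0.7,0,0,0,3],
    [0,0,0.7,0,0,0,3],
    [0,0,0,0,0,0,3]
  ]
}}

```text
clock: 9.65
eef_pos: [624.1, -80.4, 167.7]
eef_rot: [-3.141, 0.001, 0.114]
wrist_force: [-2.0, 0.6, -5.7]
finger_gap: 35.5
```

Run:
```python
from h import *
s=read_state(); print(s["eef_pos"],s["wrist_force"],s["moment"])
```

```text
[624.13363352 -80.38369196 167.69590563] [-1.96052384  0.59235017 -5.66113201] [ 0.08776349  0.29260394 -0.01734784]
```

Request:
{"name": "jog_arm", "arguments": {
  "increments": [
    [-0.05,0,0.5,0,0,0,3],
    [0,0,0.5,0,0,0,3],
    [0,0,0.5,0,0,0,3],
    [0,0,0,0,0,0,3]
  ]
}}

```text
clock: 10.15
eef_pos: [623.6, -80.4, 152.8]
eef_rot: [-3.141, 0.001, 0.114]
wrist_force: [-2.3, 2.4, -7.1]
finger_gap: 35.1
```

Request:
{"name": "jog_arm", "arguments": {
  "increments": [
    [-0.04,-0.04,0.3,0,0,0,3],
    [0,0,0.3,0,0,0,3],
    [0,0,0.15,0,0,0,3],
    [0,0,0,0,0,0,3]
  ]
}}

```text
clock: 10.65
eef_pos: [623.4, -80.2, 145.8]
eef_rot: [3.142, 0.0, 0.114]
wrist_force: [-0.5, 0.5, -5.7]
finger_gap: 35.4
```

Request:
{"name": "jog_arm", "arguments": {
  "increments": [
    [0,0,0.1,0,0,0,3],
    [0,0,0.1,0,0,0,3],
    [0,0,0,0,0,0,3]
  ]
}}

```text
clock: 11.02
eef_pos: [623.4, -80.1, 143.9]
eef_rot: [-3.142, 0.0, 0.114]
wrist_force: [-0.9, 0.6, -5.0]
finger_gap: 35.7
```

Request:
{"name": "jog_arm", "arguments": {
  "increments": [
    [0,0,0.1,0,0,0,3],
    [0,0,0,0,0,0,3.6],
    [0,0,0,0,0,0,4.2],
    [0,0,0,0,0,0,6],
    [0,0,0,0,0,0,8],
    [0,0,0,0,0,0,9.4],
    [0,0,0,0,0,0,9.4]
  ]
}}

```text
clock: 11.9
eef_pos: [623.4, -80.2, 143.0]
eef_rot: [3.142, -0.0, 0.114]
wrist_force: [0.2, 0.3, -0.0]
finger_gap: 78.7
```

Run:
```python
from h import *
s=read_state(); print(s["eef_pos"],s["wrist_force"],s["finger_gap"])
```

```text
[623.39832986 -80.15121424 142.97381356] [ 0.23301071  0.3047743  -0.01967055] 78.6955386841589
```

Released. Now I'll go straight up and check the arbor.

Request:
{"name": "jog_arm", "arguments": {
  "increments": [
    [0,0,-2,0,0,0,9.4],
    [0,0,-4,0,0,0,9.4],
    [0,0,-5,0,0,0,9.4],
    [0,0,-2,0,0,0,9.4],
    [0,0,0,0,0,0,9.4]
  ]
}}

```text
clock: 12.52
eef_pos: [623.7, -80.2, 274.3]
eef_rot: [3.141, -0.003, 0.114]
wrist_force: [0.4, -1.0, 0.3]
finger_gap: 94.3
```

Run:
```python
from h import *
s=read_state(); print(s["eef_pos"],s["wrist_force"],s["finger_gap"])
T=[624,-79.7,105+7.5+46]
L=[(circ(T,18),(0,0,255)),(circ([T[0],T[1],112.5],18),(0,0,255))]
c=camera("side"); overlay(c,L,(240,110,360,240),"s5.png",5)
c=camera("wrist"); overlay(c,L,(160,60,480,300),"w5.png",2)
```

```text
[623.72810849 -80.17833077 274.2982342 ] [ 0.42526017 -0.97385166  0.29693686] 94.3286957059525
```

View pics/s5.png

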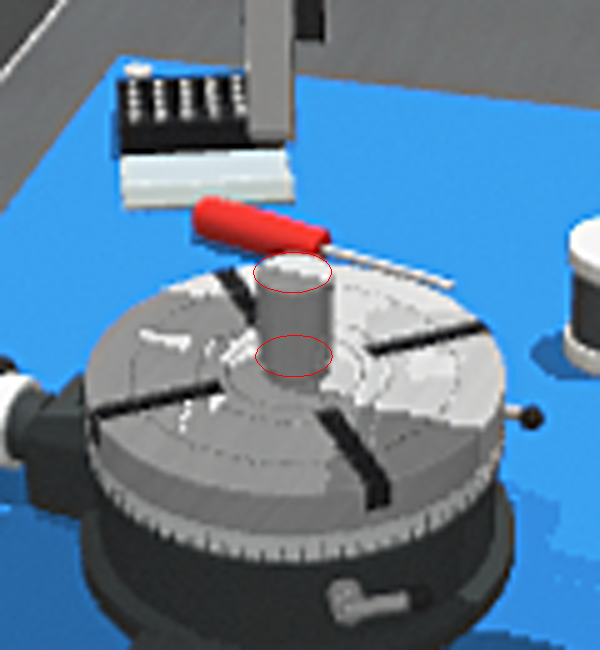

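View pics/w5.png

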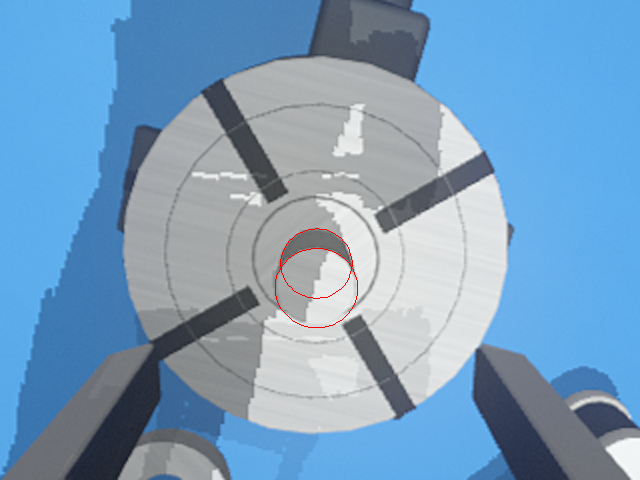

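The side view shows the arbor upright in the bore, with its top at about (293,272) in the crop. It matches the predicted 7.5 mm standoff. Next I'll hover over the mallet handle.

Request:
{"name": "jog_arm", "arguments": {
  "increments": [
    [0,0,0,0,0,9.5,9.4],
    [0,0,0,0,0,9.5,9.4],
    [0,0,0,0,0,9.5,9.4],
    [0,0,0,0,0,9.5,9.4],
    [0,0,0,0,0,9.5,9.4],
    [-0.49,4.83,0,0,0,0,9.4],
    [-0.49,4.83,0,0,0,0,9.4],
    [-0.49,4.83,1.9,0,0,0,9.4],
    [-0.49,4.83,3,0,0,0,9.4],
    [-0.49,4.83,3.5,0,0,0,9.4],
    [0,0,0,0,0,0,9.4]
  ]
}}

```text
clock: 14.0
eef_pos: [443.5, -247.1, 185.5]
eef_rot: [3.141, 0.006, -0.719]
wrist_force: [0.4, 0.4, -0.0]
finger_gap: 94.0
```

```bash
cat >> h.py <<'E'
def mallet(P,yaw):
    "P = head middle"
    P=np.array(P,float); c,s=np.cos(yaw),np.sin(yaw)
    f=lambda x,y,z: P+[c*x-s*y,s*x+c*y,z]
    return [(circ(P+[0,0,36],28),(0,0,255)),(circ(P-[0,0,36],28),(0,0,255)),
      (np.array([f(-50,12,16),f(-170,12,16),f(-170,-12,16),f(-50,-12,16),f(-50,12,16)]),(0,255,255)),
      (np.array([f(-50,12,-16),f(-170,12,-16),f(-170,-12,-16),f(-50,-12,-16),f(-50,12,-16)]),(0,255,0))]
E
python3 - <<'E'
from h import *
s=read_state(); print(s["eef_pos"],s["eef_rot"],s["joints"].round(2))
L=mallet([501,-293.6,36],np.radians(-41))
c=camera("wrist"); overlay(c,L,(160,0,480,400),"w6.png",1.5)
c=camera("top"); overlay(c,L,(360,200,450,290),"t6.png",5)
E
```

```text
[ 443.48382808 -247.13952894  185.49766863] [ 3.14052018  0.00619839 -0.7187107 ] [-0.58  0.25  1.69 -0.    1.21  1.71]
```

View pics/w6.png

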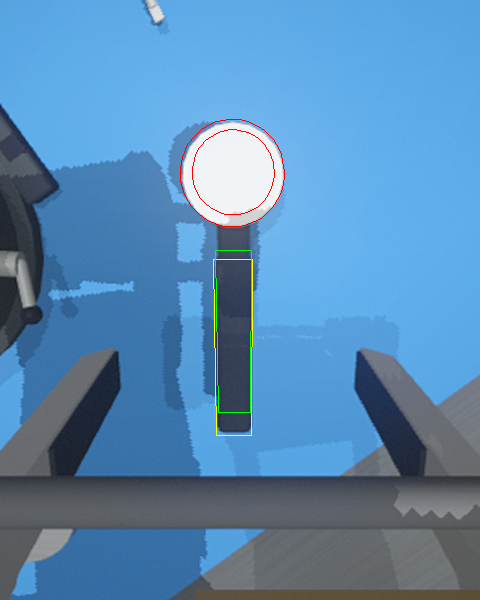

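Run:
```python
from h import *
L=mallet([501,-293.6,36],np.radians(-41))
c=camera("side"); overlay(c,L,(330,130,430,220),"s6.png",6)
```

```text
(no output)
```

View pics/s6.png

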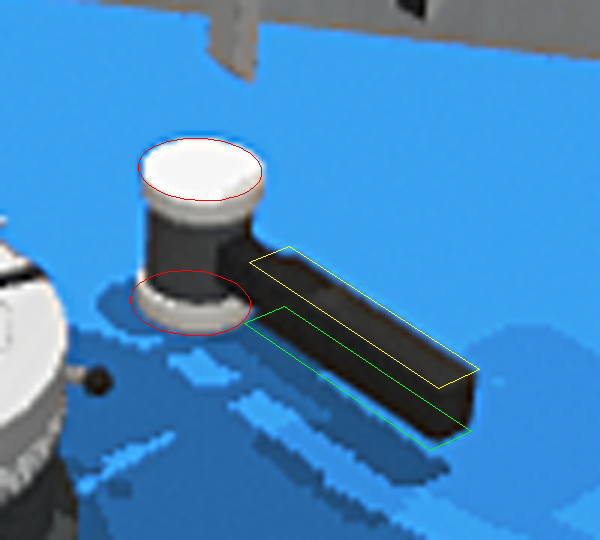

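The wrist overlay matches the mallet: head at (232,173), handle end at (235,432). I need a small shift of (+2, -2.6) mm, then I'll descend and grip at 60 N.

Request:
{"name": "jog_arm", "arguments": {
  "increments": [
    [0.2,-0.26,3,0,0,0,9.4],
    [0,0,4,0,0,0,9.4],
    [0,0,4,0,0,0,8],
    [0,0,2.5,0,0,0,7],
    [0,0,1.1,0,0,0,6],
    [0,0,0,0,0,0,5]
  ],
  "squeeze": 60
}}

```text
clock: 14.9
eef_pos: [450.2, -245.4, 43.1]
eef_rot: [-3.142, 0.0, -0.714]
wrist_force: [-0.1, 0.1, -0.2]
finger_gap: 57.8
```

Run:
```python
from h import *
s=read_state(); print(s["eef_pos"],s["eef_rot"],s["wrist_force"])
plan(446.7,-246.4,39,np.radians(-41))
```

```text
[ 450.24435778 -245.36759131   43.10610007] [-3.14154247e+00  1.54172382e-05 -7.14477206e-01] [-0.13701557  0.12302167 -0.18341302]
now [ 450.2 -245.4   43.1] [-180.      0.    -40.94]  tool d cm [-0.2    0.31   0.411] wz deg 0.06 clock 14.9
```

Request:
{"name": "jog_arm", "arguments": {
  "increments": [
    [-0.2,0.3,0.4,0,0,0,5],
    [0,0,0,0,0,0,3.5],
    [0,0,0,0,0,0,1.8],
    [0,0,0,0,0,0,1.8],
    [0,0,0,0,0,0,1.8],
    [0,0,0,0,0,0,1.8],
    [0,0,0,0,0,0,1.8],
    [0,0,0,0,0,0,1.8]
  ]
}}

```text
clock: 15.9
eef_pos: [446.3, -246.8, 39.1]
eef_rot: [3.142, -0.0, -0.715]
wrist_force: [-1.7, 0.5, 5.7]
finger_gap: 23.4
```

Request:
{"name": "jog_arm", "arguments": {
  "increments": [
    [0,0,-2,0,0,0,1.8],
    [0,0,-3,0,0,0,1.8],
    [0,0,-5,0,0,0,1.8],
    [0,0,-5,0,0,0,1.8],
    [0,0,-3,0,0,0,1.8],
    [0,0,-1.1,0,0,0,1.8],
    [0,0,0,0,0,0,1.8]
  ]
}}

```text
clock: 16.77
eef_pos: [446.0, -246.5, 229.0]
eef_rot: [3.141, 0.001, -0.715]
wrist_force: [0.6, -0.2, -6.0]
finger_gap: 23.9
```

Run:
```python
from h import *
s=read_state(); p=s["eef_pos"]; y=s["eef_rot"][2]; print(p,s["eef_rot"],s["wrist_force"],s["moment"],s["finger_gap"])
L=mallet(p+np.array([72*np.cos(y),72*np.sin(y),-3]),y)
c=camera("wrist"); overlay(c,L,(160,0,480,400),"w7.png",1.5)
c=camera("side"); overlay(c,L,(310,50,450,180),"s7.png",5)
```

```text
[ 445.99457246 -246.52117851  229.03073421] [ 3.14148466e+00  1.20617137e-03 -7.15339584e-01] [ 0.59222083 -0.20245542 -6.01849592] [0.2484474  0.23080293 0.03974946] 23.876256391891236
```

View pics/w7.png

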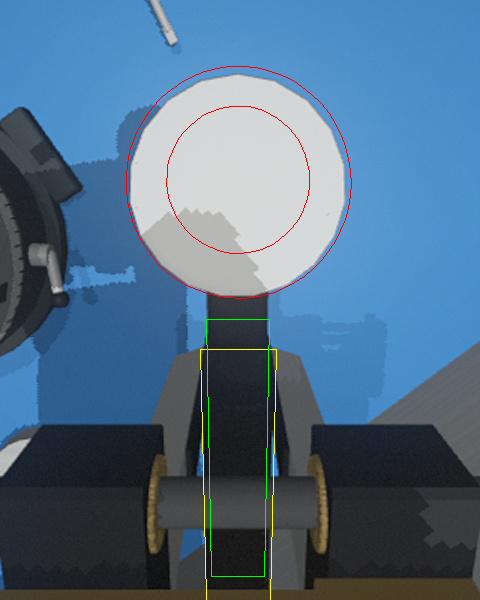

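View pics/s7.png

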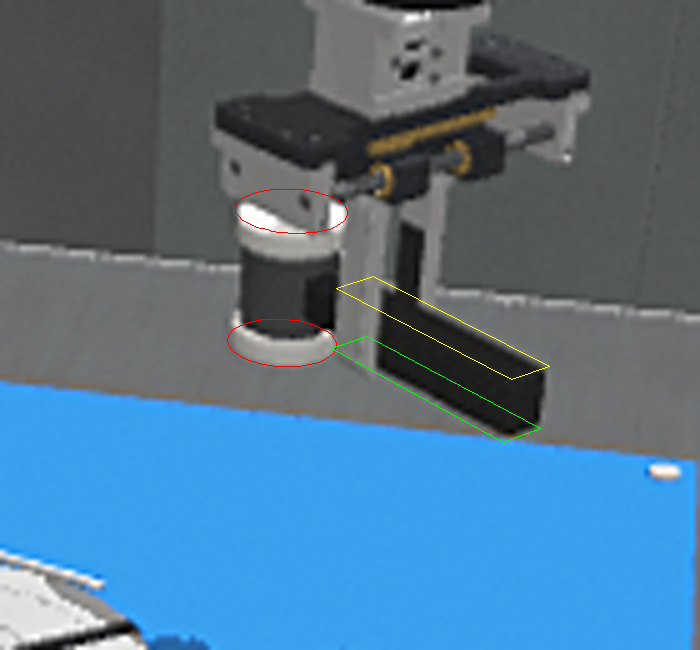

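The mallet is held level in both views, with the head where expected. Moving the head over the arbor.

Request:
{"name": "jog_arm", "arguments": {
  "increments": [
    [-0.35,-2,0,0,0,0,1.8],
    [-0.75,-4,0,0,0,0,1.8],
    [-0.75,-4,0,0,0,0,1.8],
    [-0.75,-4,0,0,0,0,1.8],
    [-0.75,-4,0,0,0,0,1.8],
    [-0.75,-4,0,0,0,0,1.8],
    [-0.5,-2.3,0,0,0,0,1.8],
    [0,0,0,0,0,0,1.8],
    [0,0,0,0,0,0,1.8]
  ]
}}

```text
clock: 18.0
eef_pos: [570.4, -33.5, 228.9]
eef_rot: [3.14, 0.001, -0.716]
wrist_force: [1.1, -0.4, -4.9]
finger_gap: 23.7
```

Run:
```python
from h import *
s=read_state(); p=s["eef_pos"]; y=s["eef_rot"][2]; print(s["wrist_force"],s["joints"].round(2))
plan(570.4,-33.1,229,y)
L=mallet(p+np.array([71*np.cos(y),71*np.sin(y),-3]),y)+[(circ([624,-79.7,158.5],18),(255,0,0))]
c=camera("side"); overlay(c,L,(230,70,370,240),"s8.png",4)
```

```text
[ 1.10576041 -0.37612927 -4.91786635] [-0.12  0.35  1.45 -0.    1.34  2.16]
now [570.4 -33.5 228.9] [ 1.7993e+02  8.0000e-02 -4.1000e+01]  tool d cm [-0.026 -0.028 -0.012] wz deg -0.0 clock 18.0
```

View pics/s8.png

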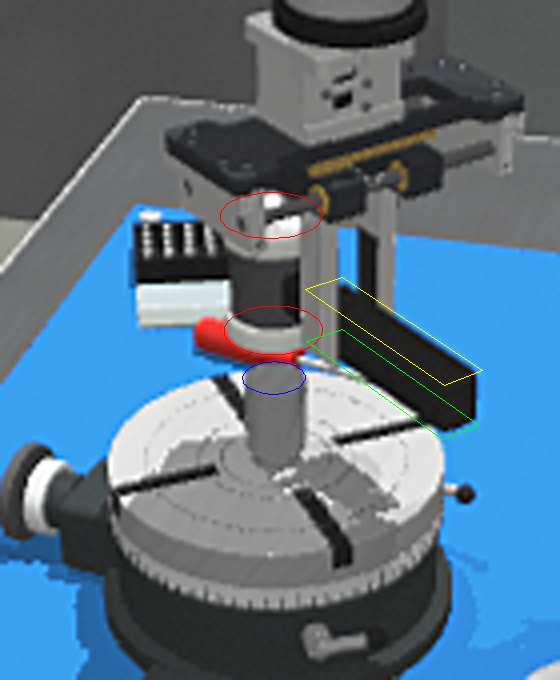

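The head covers the arbor but sits about 3–4 mm in +x of the model in the side view, so I'll shift it slightly. First blow at about 0.17 m/s, ending a few mm below contact and lifting at once.

Request:
{"name": "jog_arm", "arguments": {
  "increments": [
    [-0.2,0.15,0.7,0,0,0,1.8],
    [0,0,0.3,0,0,0,1.8],
    [0,0,2.1,0,0,0,1.8],
    [0,0,0.4,0,0,0,1.8],
    [0,0,-2.5,0,0,0,1.8],
    [0,0,-0.5,0,0,0,1.8],
    [0,0,0,0,0,0,1.8]
  ]
}}

```text
clock: 18.92
eef_pos: [568.3, -33.0, 224.7]
eef_rot: [-3.142, -0.0, -0.715]
wrist_force: [0.4, 1.2, -4.9]
finger_gap: 23.6
```

Run:
```python
from h import *
s=read_state(); p=s["eef_pos"]; y=s["eef_rot"][2]; print(s["wrist_force"],s["moment"],s["finger_gap"])
L=mallet(p+np.array([71*np.cos(y),71*np.sin(y),-3]),y)+[(circ([624,-79.7,158.5],18),(255,0,0))]
c=camera("side"); overlay(c,L,(230,70,370,240),"s9.png",4)
```

```text
[ 0.42348287  1.17146686 -4.92419814] [ 0.291937    0.20122516 -0.01962203] 23.612409514857532
```

View pics/s9.png

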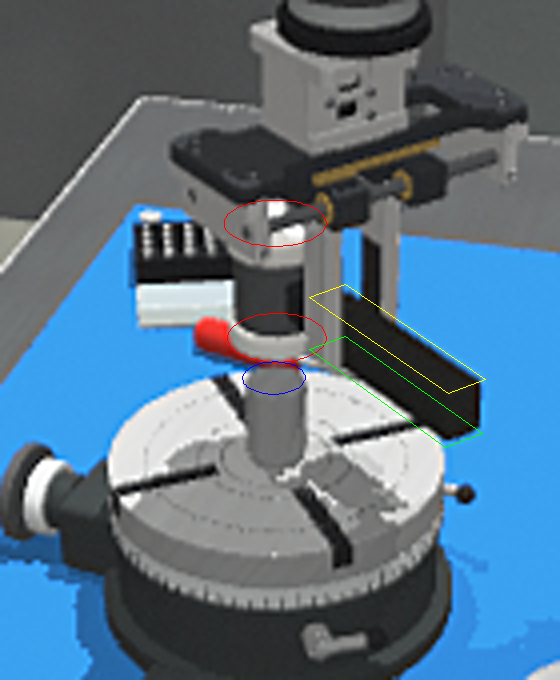

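The arbor looks unchanged, so that was probably little or no contact. For the next blow I'll end the call at the bottom and read the force there.

Request:
{"name": "jog_arm", "arguments": {
  "increments": [
    [0,0,0.7,0,0,0,1.8],
    [0,0,2.2,0,0,0,1.8]
  ]
}}

```text
clock: 19.23
eef_pos: [568.5, -32.9, 195.5]
eef_rot: [-3.141, -0.001, -0.715]
wrist_force: [-2.7, 1.5, 6.3]
finger_gap: 24.0
```

Request:
{"name": "jog_arm", "arguments": {
  "increments": [
    [0,0,-2.5,0,0,0,1.8],
    [0,0,0,0,0,0,1.8],
    [0,0,2.8,0,0,0,1.8]
  ]
}}

```text
clock: 19.6
eef_pos: [569.0, -33.0, 193.3]
eef_rot: [-3.14, -0.003, -0.715]
wrist_force: [-1.6, 1.2, 8.7]
finger_gap: 23.5
```

Request:
{"name": "jog_arm", "arguments": {
  "increments": [
    [0,0,-2.5,0,0,0,1.8],
    [0,0,0,0,0,0,1.8],
    [0,0,2.8,0,0,0,1.8]
  ]
}}

```text
clock: 19.98
eef_pos: [569.1, -33.0, 190.2]
eef_rot: [-3.14, -0.003, -0.715]
wrist_force: [-4.5, 4.2, 16.8]
finger_gap: 23.6
```

Request:
{"name": "jog_arm", "arguments": {
  "increments": [
    [0,0,-2.5,0,0,0,1.8],
    [0,0,-1,0,0,0,1.8],
    [0,0,0,0,0,0,1.8]
  ]
}}

```text
clock: 20.35
eef_pos: [568.5, -32.9, 224.9]
eef_rot: [-3.141, -0.001, -0.715]
wrist_force: [-0.7, -0.9, -5.9]
finger_gap: 23.6
```

Run:
```python
from h import *
s=read_state(); p=s["eef_pos"]; y=s["eef_rot"][2]; print(p,s["wrist_force"],s["moment"],s["finger_gap"])
L=[(circ([624,-79.7,158.5],18),(255,0,0)),(circ([624,-79.7,153],18),(0,0,255)),(circ([624,-79.7,107],18),(0,0,255))]
c=camera("side"); overlay(c,L,(240,110,340,210),"s10.png",6)
L=mallet(p+np.array([71*np.cos(y),71*np.sin(y),-3]),y)
overlay(c,L,(230,70,370,240),"s11.png",4)
```

```text
[568.5414576  -32.90565655 224.92190914] [-0.66677738 -0.91048672 -5.87154087] [0.23342908 0.26045822 0.03771132] 23.599701915342703
```

View pics/s10.png

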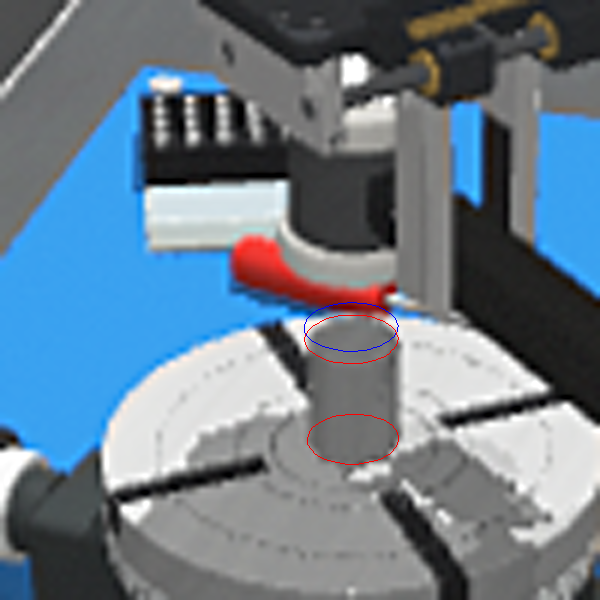

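View pics/s11.png

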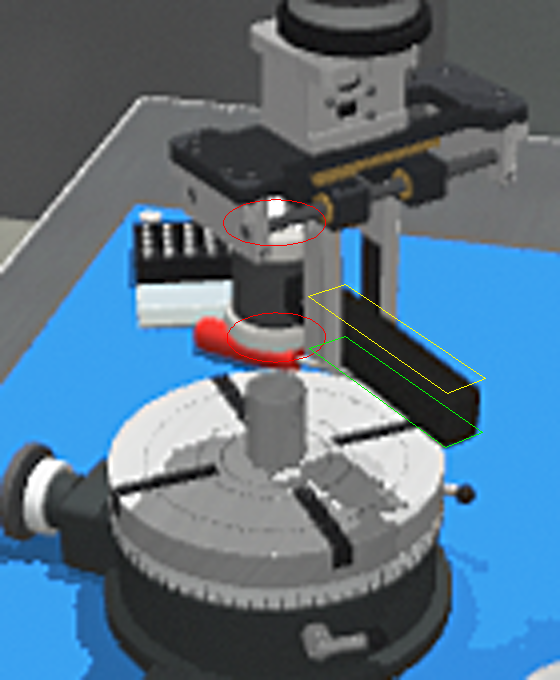

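The arbor is down close to the home outline, with the top ellipse at about (351,337) in the crop. More blows to confirm it goes no further.

Request:
{"name": "jog_arm", "arguments": {
  "increments": [
    [0,0,0.9,0,0,0,1.8],
    [0,0,2.9,0,0,0,1.8]
  ]
}}

```text
clock: 20.65
eef_pos: [568.7, -32.9, 186.5]
eef_rot: [-3.141, -0.001, -0.715]
wrist_force: [-8.0, 6.5, 21.5]
finger_gap: 23.6
```

Request:
{"name": "jog_arm", "arguments": {
  "increments": [
    [0,0,-2.5,0,0,0,1.8],
    [0,0,0,0,0,0,1.8],
    [0,0,2.8,0,0,0,1.8]
  ]
}}

```text
clock: 21.02
eef_pos: [569.1, -33.0, 184.2]
eef_rot: [-3.14, -0.003, -0.715]
wrist_force: [-0.9, 1.6, 9.9]
finger_gap: 23.4
```

TCP is now at 184, which is lower than home should allow. The mallet may have turned in the grip, so I'll lift and look.

Request:
{"name": "jog_arm", "arguments": {
  "increments": [
    [0,0,-3,0,0,0,1.8],
    [0,0,-1.5,0,0,0,1.8],
    [0,0,0,0,0,0,1.8]
  ]
}}

```text
clock: 21.4
eef_pos: [568.7, -33.0, 229.4]
eef_rot: [-3.141, -0.002, -0.715]
wrist_force: [-0.3, 0.0, -5.2]
finger_gap: 23.7
```

Run:
```python
from h import *
s=read_state(); p=s["eef_pos"]; y=s["eef_rot"][2]; print(p,s["wrist_force"],s["moment"],s["finger_gap"])
L=[(circ([624,-79.7,158.5],18),(255,0,0)),(circ([624,-79.7,153],18),(0,0,255)),(circ([624,-79.7,107],18),(0,0,255))]
c=camera("side"); overlay(c,L,(240,110,340,210),"s12.png",6)
L=mallet(p+np.array([71*np.cos(y),71*np.sin(y),-3]),y)
overlay(c,L,(230,70,370,240),"s13.png",4)
c=camera("wrist"); overlay(c,L,(160,0,480,400),"w13.png",1.5)
```

```text
[568.7025845  -32.95789485 229.37336613] [-3.30704596e-01  3.59586789e-03 -5.20387824e+00] [ 0.1852      0.2165203  -0.00506207] 23.70452791360996
```

View pics/s12.png

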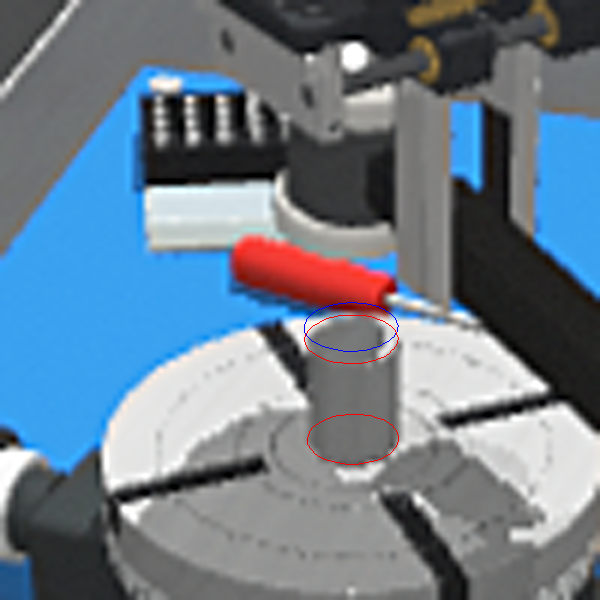

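View pics/s13.png

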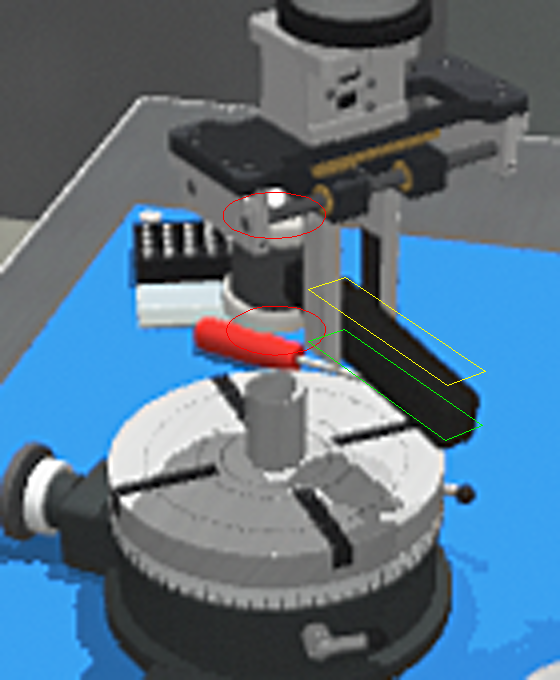

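View pics/w13.png

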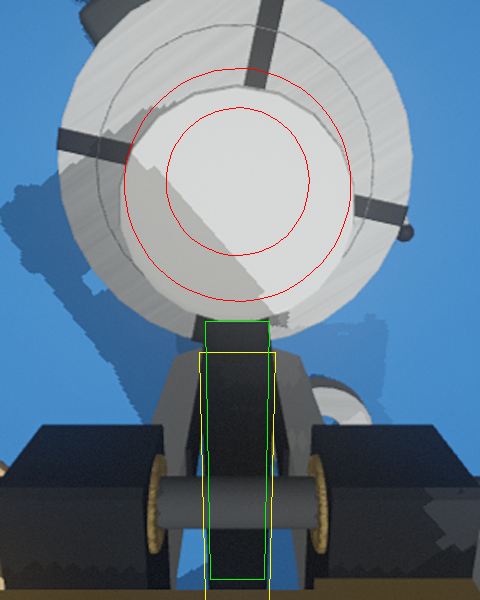

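The mallet has turned about 6° head-up in the grip: in the wrist view the head sits lower and larger than the model. Now I'll measure the arbor's height more carefully.

Run:
```python
from h import *
c=camera("side"); 
def prof(u): 
    return c["image"][155:192,u].mean(1).astype(int)
for u in (292,298,304): print(u,prof(u).tolist())
for z in (158.5,156,153): print(z,proj(c,circ([624,-79.7,z],18)).min(0)[1].round(2),proj(c,circ([624,-79.7,z],18)).max(0)[1].round(2), "shoulder bottom",proj(c,circ([624,-79.7,z-46],18)).max(0)[1].round(2))
im=c["image"][150:195,278:320,::-1]
g=cv2.resize(im,None,fx=14,fy=13,interpolation=cv2.INTER_NEAREST)
g=np.clip((g.astype(float)-60)*1.6,0,255).astype(np.uint8)
cv2.imwrite("pics/z1.png",g)
```

```text
292 [115, 108, 93, 73, 65, 58, 80, 102, 238, 223, 145, 112, 117, 114, 99, 98, 103, 103, 100, 105, 98, 91, 97, 99, 99, 100, 101, 99, 98, 107, 145, 152, 149, 152, 150, 134, 143]
298 [118, 120, 115, 104, 87, 66, 45, 162, 133, 115, 119, 120, 119, 120, 118, 124, 113, 110, 111, 110, 112, 109, 110, 111, 111, 110, 111, 110, 112, 111, 111, 111, 107, 201, 221, 163, 136]
304 [158, 131, 85, 57, 144, 106, 46, 117, 231, 222, 133, 99, 105, 193, 152, 112, 110, 113, 110, 111, 110, 111, 110, 111, 110, 109, 109, 109, 110, 106, 101, 101, 206, 228, 148, 120, 107]
158.5 159.99 168.03 shoulder bottom 184.9
156 160.92 168.97 shoulder bottom 185.79
153 162.02 170.09 shoulder bottom 186.86
```

View pics/z1.png

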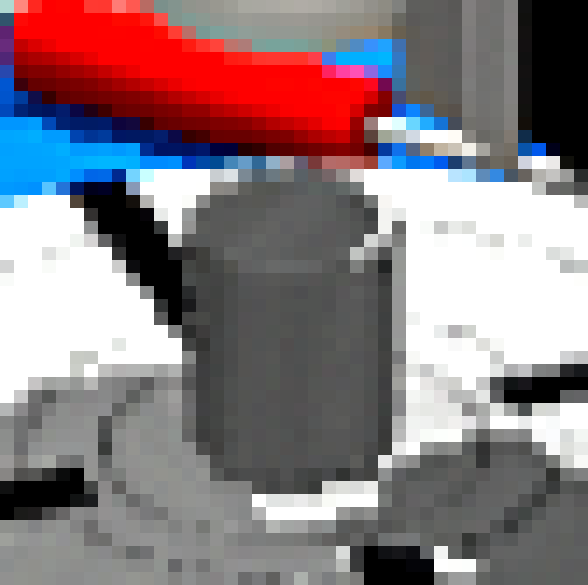

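Measured arbor edges are back of top ≈163, front of top ≈170.4 and bottom ≈187.7. That matches the home prediction (162.0/170.1/186.9) plus the ~0.4 px shift this camera showed on the bore. I'll level the mallet by tilting the tool -6° and strike twice more to confirm there is no further travel.

Request:
{"name": "jog_arm", "arguments": {
  "increments": [
    [0,0,-0.5,0,-6,0,1.8],
    [0,0,0,0,0,0,1.8]
  ]
}}

```text
clock: 21.8
eef_pos: [568.7, -33.5, 232.9]
eef_rot: [3.141, 0.105, -0.716]
wrist_force: [-0.7, -0.1, -5.7]
finger_gap: 23.6
```

Run:
```python
from h import *
s=read_state(); p=s["eef_pos"]; y=s["eef_rot"][2]; print(p,np.degrees(s["eef_rot"]))
L=mallet(p+np.array([71*np.cos(y),71*np.sin(y),-3]),y)+[(circ([624,-79.7,153],18),(255,0,0))]
c=camera("side"); overlay(c,L,(230,70,370,240),"s14.png",4)
```

```text
[568.68919839 -33.4986502  232.94737362] [179.96614496   6.01615248 -41.04687482]
```

View pics/s14.png

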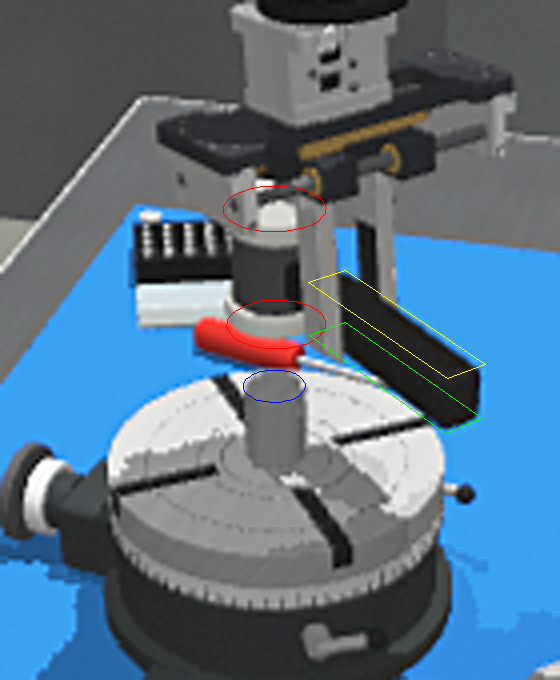

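Request:
{"name": "jog_arm", "arguments": {
  "increments": [
    [0.14,0,1.3,0,0,0,1.8],
    [0,0,0,0,0,0,1.8],
    [0.31,0,2.9,0,0,0,1.8]
  ]
}}

```text
clock: 22.22
eef_pos: [569.2, -32.9, 193.0]
eef_rot: [-3.14, 0.101, -0.715]
wrist_force: [-0.3, 0.0, -6.5]
finger_gap: 23.8
```

Request:
{"name": "jog_arm", "arguments": {
  "increments": [
    [-0.31,0,-2.9,0,0,0,1.8],
    [0,0,0,0,0,0,1.8],
    [0.32,0,3.0,0,0,0,1.8]
  ]
}}

```text
clock: 22.6
eef_pos: [569.3, -33.0, 191.8]
eef_rot: [-3.139, 0.1, -0.715]
wrist_force: [0.3, 0.3, -6.3]
finger_gap: 23.2
```

Request:
{"name": "jog_arm", "arguments": {
  "increments": [
    [-0.31,0,-2.9,0,0,0,1.8],
    [-0.15,0,-1.4,0,0,0,1.8],
    [0,0,0,0,0,0,1.8]
  ]
}}

```text
clock: 22.98
eef_pos: [568.7, -32.9, 234.7]
eef_rot: [-3.14, 0.103, -0.715]
wrist_force: [0.1, -0.7, -6.4]
finger_gap: 24.0
```

Run:
```python
from h import *
s=read_state(); p=s["eef_pos"]; y=s["eef_rot"][2]; print(p,np.degrees(s["eef_rot"]))
c=camera("side")
L=mallet(p+np.array([71*np.cos(y),71*np.sin(y),-3]),y)+[(circ([624,-79.7,153],18),(255,0,0))]
overlay(c,L,(230,70,370,240),"s15.png",4)
for u in (292,298,304): print(u,c["image"][155:192,u].mean(1).astype(int).tolist())
im=c["image"][150:195,278:320,::-1]
g=cv2.resize(im,None,fx=14,fy=13,interpolation=cv2.INTER_NEAREST)
g=np.clip((g.astype(float)-60)*1.6,0,255).astype(np.uint8)
cv2.imwrite("pics/z2.png",g)
```

```text
[568.74768444 -32.89425745 234.69491478] [-179.92713964    5.87774802  -40.97362901]
292 [114, 108, 93, 76, 63, 57, 80, 102, 237, 221, 165, 124, 117, 116, 100, 95, 100, 102, 99, 103, 96, 91, 95, 108, 101, 97, 100, 101, 98, 106, 145, 152, 149, 150, 150, 132, 143]
298 [122, 120, 115, 104, 87, 67, 45, 157, 132, 114, 118, 122, 120, 120, 121, 125, 114, 111, 112, 111, 112, 111, 111, 111, 111, 111, 112, 113, 111, 111, 111, 112, 121, 118, 115, 142, 141]
304 [158, 130, 81, 57, 143, 104, 46, 118, 237, 151, 95, 104, 109, 116, 104, 101, 109, 113, 113, 102, 99, 99, 99, 99, 98, 98, 99, 99, 98, 97, 106, 117, 114, 122, 202, 200, 181]
```

View pics/z2.png

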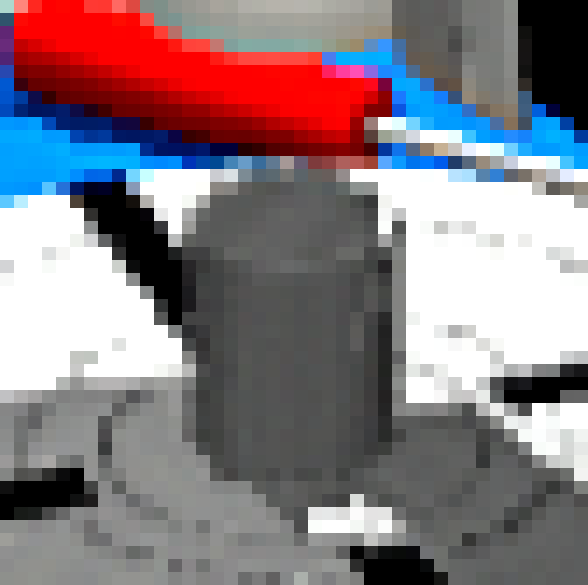

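View pics/s15.png

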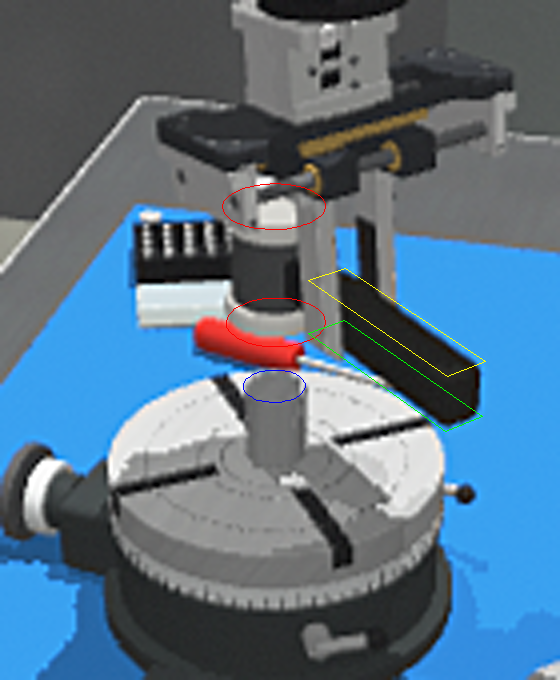

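No contact at TCP 191.8, so the top is at or below about 153. One blow deeper to feel the stop.

Request:
{"name": "jog_arm", "arguments": {
  "increments": [
    [0.18,0,1.7,0,0,0,1.8],
    [0,0,0,0,0,0,1.8],
    [0.31,0,2.9,0,0,0,1.8]
  ]
}}

```text
clock: 23.4
eef_pos: [569.2, -33.0, 188.4]
eef_rot: [-3.14, 0.102, -0.715]
wrist_force: [0.8, -0.3, -3.5]
finger_gap: 23.6
```

Request:
{"name": "jog_arm", "arguments": {
  "increments": [
    [-0.27,0,-2.5,0,0,0,1.8],
    [0,0,0,0,0,0,1.8],
    [0.29,0,2.8,0,0,0,1.8]
  ]
}}

```text
clock: 23.78
eef_pos: [569.1, -33.0, 185.5]
eef_rot: [-3.139, 0.101, -0.715]
wrist_force: [-3.4, 3.0, 15.9]
finger_gap: 23.4
```

Request:
{"name": "jog_arm", "arguments": {
  "increments": [
    [-0.27,0,-2.5,0,0,0,1.8],
    [0,0,0,0,0,0,1.8],
    [0.27,0,2.6,0,0,0,1.8]
  ]
}}

```text
clock: 24.15
eef_pos: [569.0, -32.9, 184.1]
eef_rot: [-3.14, 0.102, -0.715]
wrist_force: [0.4, -0.1, -5.3]
finger_gap: 23.4
```

Request:
{"name": "jog_arm", "arguments": {
  "increments": [
    [-0.31,0,-2.9,0,0,0,1.8],
    [-0.22,0,-2.1,0,0,0,1.8],
    [0,0,0,0,0,0,1.8]
  ]
}}

```text
clock: 24.52
eef_pos: [568.6, -32.8, 234.2]
eef_rot: [-3.14, 0.103, -0.715]
wrist_force: [0.2, 0.6, -5.2]
finger_gap: 23.6
```

Run:
```python
from h import *
s=read_state(); p=s["eef_pos"]; y=s["eef_rot"][2]; print(p,np.degrees(s["eef_rot"]))
c=camera("side")
L=mallet(p+np.array([71*np.cos(y),71*np.sin(y),-3]),y)+[(circ([624,-79.7,153],18),(255,0,0))]
overlay(c,L,(230,70,370,240),"s16.png",4)
for u in (292,298,304): print(u,c["image"][155:192,u].mean(1).astype(int).tolist())
im=c["image"][150:195,278:320,::-1]
g=cv2.resize(im,None,fx=14,fy=13,interpolation=cv2.INTER_NEAREST)
g=np.clip((g.astype(float)-60)*1.6,0,255).astype(np.uint8)
cv2.imwrite("pics/z3.png",g)
```

```text
[568.61244566 -32.80282999 234.18663567] [-179.93284806    5.89757325  -40.97781319]
292 [117, 107, 95, 74, 61, 59, 79, 101, 236, 220, 165, 123, 118, 117, 101, 97, 100, 102, 102, 103, 95, 90, 96, 101, 98, 101, 101, 100, 98, 107, 145, 151, 149, 151, 150, 133, 143]
298 [117, 120, 116, 105, 86, 66, 44, 161, 132, 114, 121, 120, 121, 121, 119, 126, 113, 111, 110, 111, 111, 111, 112, 111, 112, 110, 111, 111, 112, 111, 111, 112, 119, 116, 142, 147, 139]
304 [159, 129, 82, 55, 145, 104, 46, 116, 229, 224, 203, 205, 212, 225, 150, 107, 109, 111, 113, 113, 113, 115, 102, 98, 97, 99, 98, 99, 99, 96, 106, 116, 114, 123, 203, 201, 182]
```

View pics/z3.png

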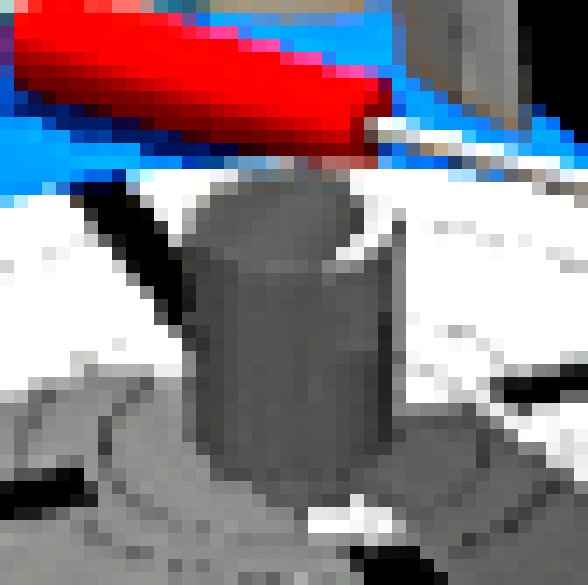

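View pics/s16.png

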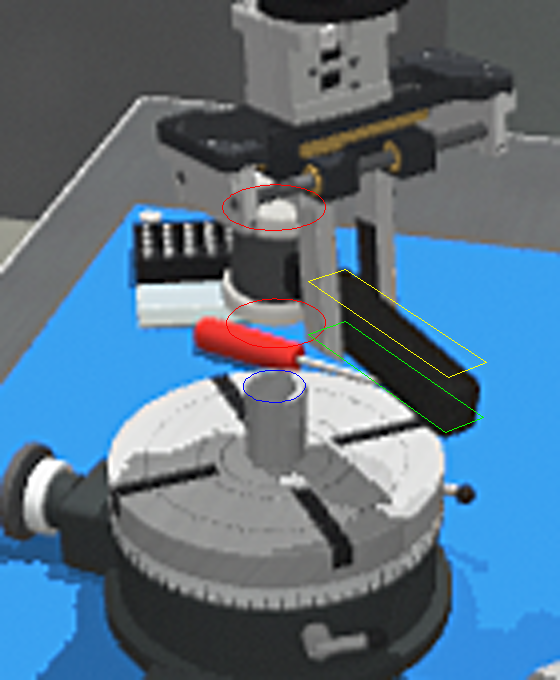

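Columns 292 and 298 of the arbor profile are identical in the last three shots across several more blows, so it has stopped and matches the home position. The mallet tipped a further ~4° in the grip, so I'll compensate and carry it back to its old spot.

Request:
{"name": "jog_arm", "arguments": {
  "increments": [
    [0,0,-0.5,0,-4,0,1.8],
    [0.4,2,-0.07,0,0,0,1.8],
    [0.8,4,-0.14,0,0,0,1.8],
    [0.8,4,-0.14,0,0,0,1.8],
    [0.8,4,-0.14,0,0,0,1.8],
    [0.8,4,-0.14,0,0,0,1.8],
    [0.8,4,-0.14,0,0,0,1.8],
    [0.4,2.2,-0.07,0,0,0,1.8],
    [0,0,0,0,0,0,1.8]
  ]
}}

```text
clock: 25.7
eef_pos: [445.2, -249.0, 237.8]
eef_rot: [3.141, 0.175, -0.718]
wrist_force: [0.3, 0.6, -6.3]
finger_gap: 23.3
```

Run:
```python
from h import *
s=read_state(); p=s["eef_pos"]; y=s["eef_rot"][2]; print(p,np.degrees(s["eef_rot"]))
c=camera("side")
L=mallet(p+np.array([71*np.cos(y),71*np.sin(y),-3]),y)
overlay(c,L,(310,50,450,180),"s17.png",5)
```

```text
[ 445.21643259 -249.02056716  237.80253122] [179.95228492  10.02505718 -41.13504434]
```

View pics/s17.png

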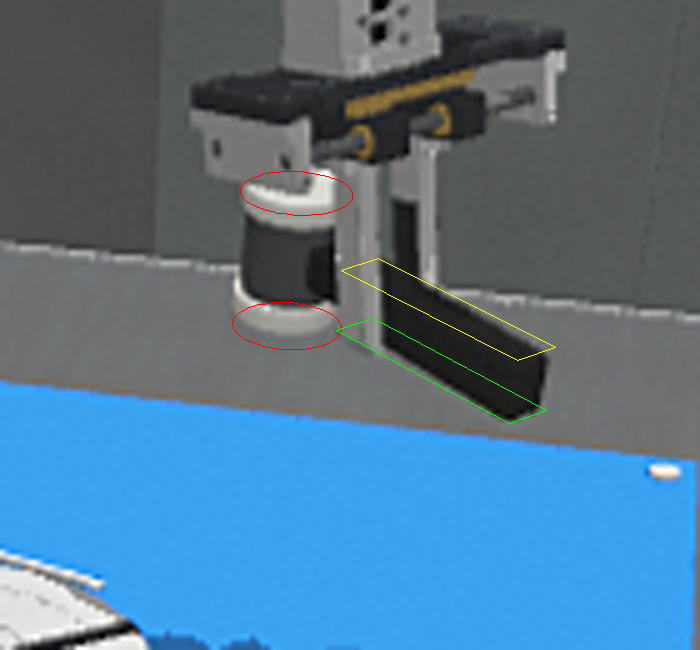

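Still about 3° head-up: head ~2 px high, handle end ~1 px low. I'll add 3° and lower.

Request:
{"name": "jog_arm", "arguments": {
  "increments": [
    [0,0,0,0,-3,0,1.8],
    [0.46,0,2,0,0,0,1.8],
    [0.93,0,4,0,0,0,1.8],
    [0.93,0,4,0,0,0,1.8],
    [0.93,0,4,0,0,0,1.8],
    [0.69,0,3,0,0,0,1.8],
    [0.23,0,1,0,0,0,1.8],
    [0,0,0,0,0,0,1.8]
  ]
}}

```text
clock: 26.75
eef_pos: [446.9, -247.5, 54.2]
eef_rot: [3.142, 0.227, -0.715]
wrist_force: [-0.5, 0.2, -4.8]
finger_gap: 23.8
```

Run:
```python
from h import *
s=read_state(); p=s["eef_pos"]; y=s["eef_rot"][2]; print(p,np.degrees(s["eef_rot"]),s["wrist_force"])
c=camera("side")
L=mallet(p+np.array([71*np.cos(y),71*np.sin(y),-3]),y)
overlay(c,L,(330,120,440,220),"s18.png",6)
```

```text
[ 446.92571627 -247.52839694   54.21566716] [179.99547431  13.00970485 -40.95271838] [-0.54834626  0.17646306 -4.81791804]
```

View pics/s18.png

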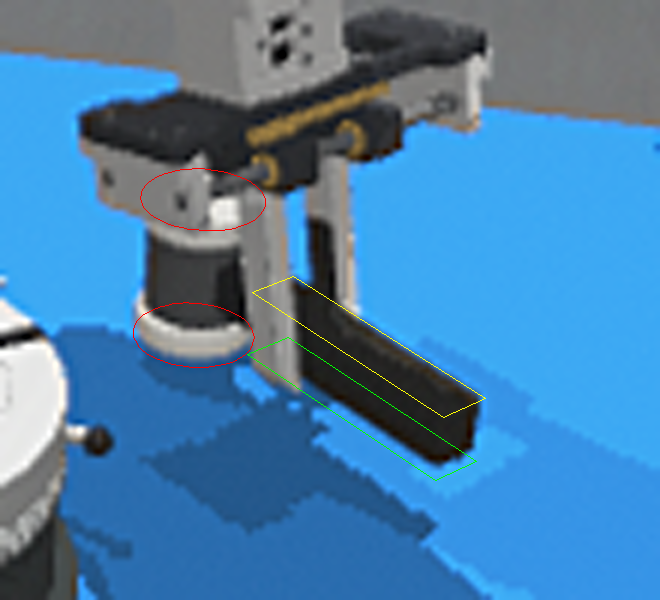

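The mallet is nearly level. Lowering the rest slowly.

Request:
{"name": "jog_arm", "arguments": {
  "increments": [
    [0.12,0,0.5,0,0,0,1.8],
    [0.09,0,0.4,0,0,0,1.8],
    [0.05,0,0.2,0,0,0,1.8],
    [0,0,0,0,0,0,1.8]
  ]
}}

```text
clock: 27.3
eef_pos: [446.8, -247.9, 42.8]
eef_rot: [-3.142, 0.227, -0.715]
wrist_force: [1.0, -1.0, -4.6]
finger_gap: 24.0
```

Request:
{"name": "jog_arm", "arguments": {
  "increments": [
    [0.03,0,0.15,0,0,0,1.8],
    [0,0,0,0,0,0,1.8]
  ]
}}

```text
clock: 27.55
eef_pos: [446.8, -247.8, 41.2]
eef_rot: [3.142, 0.227, -0.715]
wrist_force: [0.1, 0.4, -5.5]
finger_gap: 23.8
```

Request:
{"name": "jog_arm", "arguments": {
  "increments": [
    [0.03,0,0.15,0,0,0,1.8],
    [0,0,0,0,0,0,1.8]
  ]
}}

```text
clock: 27.8
eef_pos: [446.7, -247.8, 39.6]
eef_rot: [3.142, 0.227, -0.715]
wrist_force: [-0.5, -0.4, -4.7]
finger_gap: 23.6
```

Request:
{"name": "jog_arm", "arguments": {
  "increments": [
    [0.03,0,0.12,0,0,0,1.8],
    [0,0,0,0,0,0,1.8]
  ]
}}

```text
clock: 28.05
eef_pos: [446.7, -247.8, 38.4]
eef_rot: [3.142, 0.227, -0.715]
wrist_force: [-0.0, -0.4, -4.6]
finger_gap: 23.6
```

Request:
{"name": "jog_arm", "arguments": {
  "increments": [
    [0.03,0,0.12,0,0,0,1.8],
    [0,0,0,0,0,0,1.8]
  ]
}}

```text
clock: 28.3
eef_pos: [446.8, -247.8, 37.2]
eef_rot: [3.142, 0.227, -0.715]
wrist_force: [0.4, -0.0, -4.8]
finger_gap: 23.6
```

Request:
{"name": "jog_arm", "arguments": {
  "increments": [
    [0.02,0,0.1,0,0,0,1.8],
    [0,0,0,0,0,0,1.8]
  ]
}}

```text
clock: 28.55
eef_pos: [446.8, -247.8, 36.4]
eef_rot: [-3.142, 0.227, -0.715]
wrist_force: [-0.3, 0.7, -3.0]
finger_gap: 23.6
```

Contact is starting. One more small step, then release.

Request:
{"name": "jog_arm", "arguments": {
  "increments": [
    [0.02,0,0.08,0,0,0,1.8],
    [0,0,0,0,0,0,1.8]
  ]
}}

```text
clock: 28.8
eef_pos: [446.8, -247.8, 36.2]
eef_rot: [-3.142, 0.227, -0.715]
wrist_force: [-4.2, 2.5, 7.9]
finger_gap: 23.3
```

Run:
```python
from h import *
s=read_state(); p=s["eef_pos"]; y=s["eef_rot"][2]; print(p,s["wrist_force"])
c=camera("side")
P=p+np.array([71*np.cos(y),71*np.sin(y),0]);P[2]=36
overlay(c,mallet(P,y),(330,120,440,220),"s19.png",6)
```

```text
[ 446.80768975 -247.79095429   36.23411769] [-4.18049369  2.53667003  7.88208856]
```

View pics/s19.png

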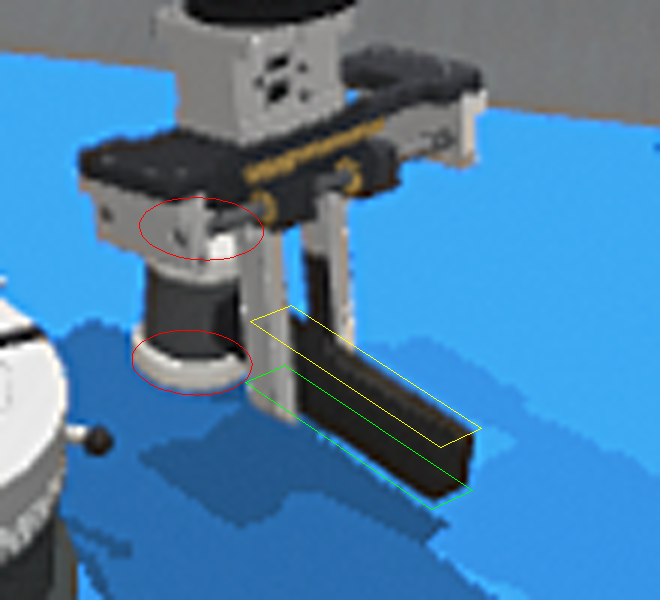

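The mallet stands on the bench. Releasing, then rising vertically.

Request:
{"name": "jog_arm", "arguments": {
  "increments": [
    [0,0,0,0,0,0,3],
    [0,0,0,0,0,0,5],
    [0,0,0,0,0,0,7],
    [0,0,0,0,0,0,9],
    [0,0,0,0,0,0,9],
    [0,0,0,0,0,0,9],
    [-0.46,0,-2,0,0,0,9],
    [-0.92,0,-4,0,0,0,9],
    [-1.15,0,-5,0,0,0,9],
    [-1.15,0,-5,0,0,0,9],
    [-0.46,0,-2,0,6.5,0,9],
    [0,0,0,0,6.5,0,9],
    [-3,0,-3,0,0,0,9],
    [-4,0,0,0,0,0,9],
    [0,0,0,0,0,0,9]
  ]
}}

```text
clock: 30.72
eef_pos: [393.1, -201.1, 250.8]
eef_rot: [-3.141, -0.001, -0.715]
wrist_force: [-0.4, -0.9, 0.4]
finger_gap: 90.2
```

Run:
```python
from h import *
s=read_state(); print(s["eef_pos"],s["wrist_force"],s["finger_gap"],s["clock"])
c=camera("side"); cv2.imwrite("pics/s20.png",c["image"][:,:,::-1])
overlay(c,[(circ([624,-79.7,153],18),(0,0,255)),(circ([624,-79.7,107],18),(0,0,255))],(260,130,340,210),"s21.png",7)
for u in (292,298,304): print(u,c["image"][155:192,u].mean(1).astype(int).tolist())
c=camera("top"); cv2.imwrite("pics/t20.png",c["image"][:,:,::-1])
```

```text
[ 393.12155104 -201.08340228  250.81731094] [-0.42308204 -0.91849469  0.38305725] 90.19591713953554 30.725
292 [114, 106, 92, 72, 59, 58, 78, 98, 226, 227, 222, 228, 231, 216, 127, 90, 100, 101, 101, 102, 94, 90, 95, 97, 97, 95, 94, 97, 97, 106, 141, 147, 134, 228, 233, 188, 216]
298 [117, 119, 113, 101, 86, 64, 39, 174, 227, 225, 225, 226, 226, 226, 231, 207, 129, 102, 108, 109, 109, 110, 108, 109, 110, 110, 108, 109, 111, 110, 109, 109, 103, 226, 229, 224, 205]
304 [154, 129, 80, 57, 141, 101, 42, 111, 223, 225, 221, 225, 232, 233, 157, 105, 106, 109, 108, 109, 109, 110, 108, 109, 107, 107, 108, 109, 108, 105, 96, 91, 189, 199, 225, 209, 203]
```

View pics/s20.png

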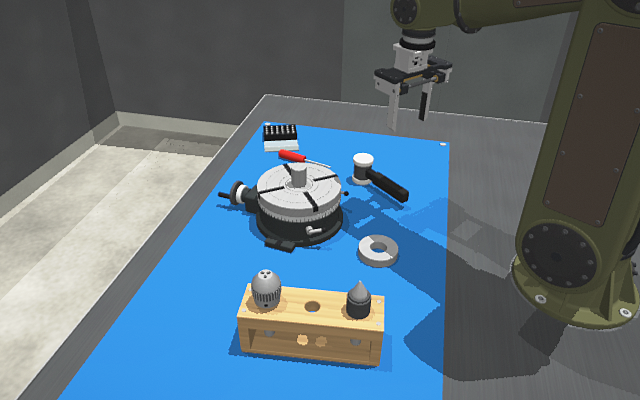

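View pics/s21.png

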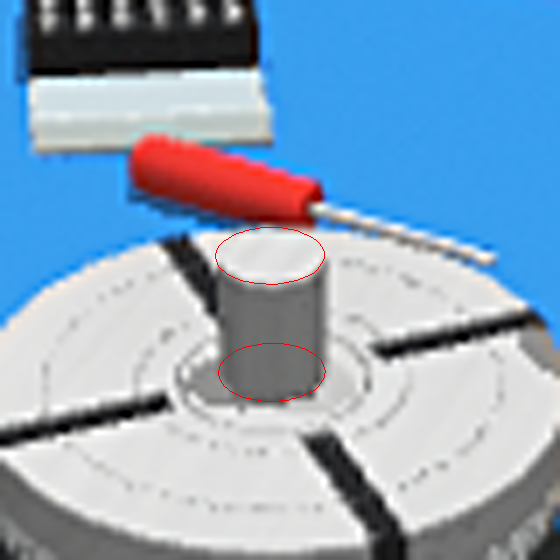

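The final views show the following:
- **Arbor:** its top rim lies on the predicted home circle, at side-view px (298,166), and it stands upright.
- **Mallet:** it stands on its face on the bench, with the head at (363,160).
- **Other tools:** the chuck, centre, ring and screwdriver haven't moved.
- **Gripper:** it is clear of everything.

Handing in.

```bash
python3 -c "
from cell import *
print(sign_off())"
```

```text
the job is handed in; nothing more can be done
None
```

The arbor is in the rotary table's centre bore, driven home as far as I could measure. The mallet is back on the bench and the job is handed in, at about 31 s of the 58 s allowed.

- **Setting the arbor:** I lifted it from the rack and lowered it in stages, with side forces under about 3 N. I let go of it about 1 mm above where the taper grips.
- **Driving it:** I swung the mallet about ten times at roughly 0.17–0.24 m/s, raising it 25 mm or more between swings. Not every swing landed. The first blow showed no visible movement, and two later ones fell short.
- **Putting the mallet back:** I set it down on its face in its original spot, released it and backed the gripper away.

**Last checks:**
- The arbor's top and shoulder matched the fully-home outline in the side view to within about 1 px (roughly 2 mm).
- Its outline did not change over the last swings. At least one of those clearly landed, at about 20 N.
- The mallet stands flat on its face, and the side view shows the chuck, centre, ring and screwdriver where they were.

**What disagreed:** the mallet turned head-up in the grip during the later blows, about 13° in all, despite the full 60 N grip. I tilted the tool to level it again. Because of this, the arm's height at contact was no use as a measure of depth, so "fully home" rests on the pictures and on the arbor not moving any further.

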